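# Unlock the gauge rack, turn it round in its sleeve and load the gap gauges

### The arm

A 6-joint arm with a two-finger parallel gripper is mounted at the origin on a cart in front of the work surface, level with it; the furniture and walls round the work are solid. World frame = base frame: x ahead of the robot, y to its left, z up, the work surface at z = 0. Lengths are in m, angles in rad, forces in N, time in s.
With the tool pointing down it reaches from about 0.35 to 0.975 m from the base axis. Payload 4.9 kg.
Tool frame: the origin (TCP) lies midway between the tips of the shut fingers; the grasp point (between the pads) lies 19 mm behind it; z points along the fingers, y is the direction in which the jaws open and shut (so a half turn about z gives the same grasp; the last joint's range is limited). The gripper opens to 85 mm and grips with 20 to 120 N. Pads are 22 mm wide; open, the fingers measure 114 mm over their backs; the gripper's body (76 mm by 85 mm) begins 54 mm behind the grasp point. The pads swing forward as they close: fully open they stand 13 mm farther back than shut.
Start: joints at [-1.403, 0.053, 1.613, -0, 1.476, -0.119], TCP at [0.177, -0.599, 0.231] pointing down, gripper open.
Joint ranges: [-3.01, 3.01], [-1.01, 2.22], [0.06, 2.58], [-1.02, 4.17], [0.09, 2.62], [-3.14, 3.14]. Speed limits (rad/s): [2.57, 2.57, 3.14, 3.14, 3.14, 3.14].

### API

Orientations are given as a unit quaternion [w, x, y, z].
In Python, from plant import state, grab_frame, camera_params, job_done, boxes_of gives the robot as it stands.
- The arm moves only by the tool step_arm, never from a script. Its argument "steps" is a list of rows, each a list of 4 numbers: the shift along the tool's x, y, z in mm, then the turn about the tool's z in degrees. A call has 1 to 8 rows; each row shifts and turns the pose as measured when the row begins, along the tool's axes as they then stand; what a row does not reach is not made up. A row lasts 1/10 s, in which the tool goes at most 50 mm and 8.59 degrees, less where a joint would pass 70% of its speed; a pose out of reach is approached as far as the arm can. A call is refused whole if a number of a shift passes 50 or a number of a turn 8.59, either way. A call with a gripper value outside its range is refused whole. "claw" is the opening in per cent of the stroke, from 0 (shut) to 100 (fully open), set as the call begins (left out, the last holds). The fingers move at their own pace and stop on an object; the grip force is fixed at half the most. Time passes only in rows, so rows that do not move let the fingers close. It gives the time, the measured TCP pose, the force and the opening at its end, in the units of the state.
- state(): the state, without advancing time (a new reading comes with each control period).
- grab_frame(name): name is "scene" or "top" or "wrist"; returns (picture, depth): 400x640x3 uint8, red, green, blue; 400x640 float32, m along the optical axis (not along the pixel's ray), 0 where there is no reading.
- camera_params(name): a dict with "mtx" (3x3 intrinsics, pixels), "k1" (the pictures are not rectified: a ray, as slopes to the right and down, at radius r is drawn at 1 + k1 r^2 times it, then the intrinsics apply), "extrinsics" (4x4, takes a point from camera to world coordinates); the wrist camera has in their place "T_tool_cam" (4x4, takes a point from camera to tool coordinates, whose origin is the TCP and whose axes are the flange's). Camera axes: x right, y down, z forward; pixel columns grow to the right and rows downward; lengths in m; the calibration is good to about 2 mm. A picture is of the moment at which its call begins: read the wrist's pose just before it. camera_params takes no time and is no camera call.
- job_done(): hands the job in, once; it reports no verdict.
Trained networks look in the newest picture that a camera, given by its name, has taken for a name from the list of things; names that differ only in an ending like _2 or _b are one class to them, and where a whole thing is asked for, a point or a joint stands for the part that bears it (a point fixed in the world has none). Each returns a list of dicts, best first, with "p" (0 to 1); they miss things now and then, are a little off and sometimes report something else, mostly with a low value. They report only what shows in the picture. A call takes as long as a camera call. They do not tell look-alikes from the thing itself.
- boxes_of(camera, label): "box" ([left, top, width, height] in pixels, round what is visible of it).
The state is a dict: "time": time; "joint_pos": joint angles; "joint_vel": joint speeds; "joint_efforts": joint torques, N m; "tool_pos": TCP position; "tool_rot": TCP orientation; "contact_force": force on the tool from outside, world axes, zero at the start; "ft_torque": the same for the moment, N m; "gripper_width": opening from 0.0 (shut) to 1.0 (fully open).
Only numpy, scipy, OpenCV 4.12 (cv2) and the standard library are available. Lean on these libraries where they do the work, as an engineer would, in place of code of your own. Each camera call takes 0.05 s, during which the arm holds its last target. There are 200 camera calls.

### The job

The gauge rack is parked back to front in its sleeve: swing the catch on the sleeve open, slide the rack right out, turn it end for end, and slide it back in fully home with the slots facing out. Then slide every gap gauge lying on the worktop, blade first, into the slot that matches the height of its blade, until its handle meets the rack, and last of all swing the catch shut again in front of the rack's post. Leave the transformers and the solder reel where they are.

Things in the scene. Friction and masses are not known exactly. Their poses are not given: they have to be found in the camera images.
- sleeve: Sleeve: grey metal cover fixed to the worktop, no floor, open only at its front (-x side); spans x = +23 to +82 mm in its own frame, 177 mm wide (y), 49 mm tall; inside 161 wide, 45 tall; mouth flared from x = +23 to +3. Origin: on the worktop, where the rack's centre lies when the rack is fully home (half in, half out); +x points into the sleeve, z up.
- rack: Loose plywood rack, 150 (x) x 156 (y) mm, 0.4 kg; origin: centre of underside. Its -x end (x -75 to -23) is a block 26 to 38 mm tall with 3 upright roofed slots open at the end face, its +x end a plain tray with 28 mm walls, a post between. It starts in the sleeve back to front (its +x opposite the sleeve's). Either end fits, 2.5 mm side play; the sleeve's back wall stops it 1 mm past home.
- catch (a joint): Flat steel hook on the sleeve's roof, turning level about an upright pivot at the left of the roof's front. 0 = shut: the hook lies across in front of the rack's post, which cannot be pulled out; it grows clockwise seen from above, to 1.6 rad = swung fully aside to the left. It stays where it is left; the knob moves with about 1 N.
- catch_knob (a point): Middle of the grip on the catch's round upright black knob (12 mm across, standing from 57 to 87 mm above the worktop), 69 mm from the pivot; this point is 74 mm up. The hook below it tops out at 57 mm.
- catch_pivot (a point): The catch's pivot, on top of the sleeve's roof (49 mm up): at x = +35, y = +45 mm in the sleeve's frame. With the catch shut the knob lies 69 mm from it toward the sleeve's -x.
- rack_post (a point): Grip point on the rack's square post (20 x 20 mm, black top, top 76 mm above the worktop), 58 mm above the rack's underside on the rack's centre; axes as the rack. Everything else on the rack is under 40 mm tall and the sleeve is 49 mm tall, its catch's hook lies 52 to 57 mm up.
- slot_low (a point): Mouth of the rack's lowest slot (for the 14 mm blade): on the rack's end face, level with its underside; axes as the rack, +x into the slot. Slot 7 mm wide, its floor 4 mm and roof 22 mm above the underside, 52 mm deep, mouth widened over the first 10 mm and open above there.
- slot_mid (a point): Mouth of the rack's middle slot (for the 20 mm blade): on the rack's end face, level with its underside; axes as the rack, +x into the slot. Slot 7 mm wide, its floor 4 mm and roof 28 mm above the underside, 52 mm deep, mouth widened over the first 10 mm and open above there.
- slot_tall (a point): Mouth of the rack's tallest slot (for the 26 mm blade): on the rack's end face, level with its underside; axes as the rack, +x into the slot. Slot 7 mm wide, its floor 4 mm and roof 34 mm above the underside, 52 mm deep, mouth widened over the first 10 mm and open above there.
- gauge_low_mid (a point): Centre, half-way up (15 mm), of the handle of the gauge with the lowest blade. Black block handle 54 (x) x 26 (y) x 30 (z) mm standing on the worktop; a steel blade on edge runs out 46 mm from its +x face, 4 mm thick (y), 14 mm tall, 6 to 20 mm above the underside. 0.11 kg. Home: handle against the rack's end face, this point 27 mm before the slot mouth. May be absent.
- blade_tip_low (a point): Tip of the blade of that gauge (73 mm ahead of the handle's centre along its +x).
- gauge_mid_mid (a point): Centre, half-way up (15 mm), of the handle of the gauge with the middle blade. Black block handle 54 (x) x 26 (y) x 30 (z) mm standing on the worktop; a steel blade on edge runs out 46 mm from its +x face, 4 mm thick (y), 20 mm tall, 6 to 26 mm above the underside. 0.11 kg. Home: handle against the rack's end face, this point 27 mm before the slot mouth. May be absent.
- blade_tip_mid (a point): Tip of the blade of that gauge (73 mm ahead of the handle's centre along its +x).
- gauge_tall_mid (a point): Centre, half-way up (15 mm), of the handle of the gauge with the tallest blade. Black block handle 54 (x) x 26 (y) x 30 (z) mm standing on the worktop; a steel blade on edge runs out 46 mm from its +x face, 4 mm thick (y), 26 mm tall, 6 to 32 mm above the underside. 0.11 kg. Home: handle against the rack's end face, this point 27 mm before the slot mouth. May be absent.
- blade_tip_tall (a point): Tip of the blade of that gauge (73 mm ahead of the handle's centre along its +x).
- transformer_s: Small yellow-taped transformer, 31x43x29 mm; a bystander, origin at the centre of its underside.
- transformer_m: Longer yellow-taped transformer, 29x65x29 mm; a bystander, origin at the centre of its underside.
- solder_reel: Reel of solder wire, 54 mm across, 36 mm tall; a bystander, origin at the centre of its underside.
There are look-alikes about, which are no part of the job. Leave any white look-alike of the part that bears gauge_tall_mid alone.

How it is judged:
By the outcome, as a careful person would: the job done as asked, in the order asked, and still so for the second after the job is handed in, with the robot touching nothing.
Of gauge_low, gauge_mid, gauge_tall only 2 to 3 are there at a start; the rules pass over those that are not, and their reading is None.
At some moment in a run one of gauge_low, gauge_mid, gauge_tall may be knocked a few centimetres aside while the robot is not near it.
Once in a run the grip may slacken for a moment while it holds something.
It also fails if it takes over 210 s, if anything falls off the work surface, if the arm or the gripper's body presses on something with over 40 N, if the wrist force passes 120 N, or if a joint passes its speed limit or range.

## Working session

There is one attempt and no reset: what is moved stays moved. The work goes in short steps, Python scripts to look and compute and a tool call to move; the robot and the scene stay as the last step left them, time stands still between calls to the robot, and variables do not carry over. Pictures are saved under pics/ and viewed, about 12 in all and at most 16, crops included, and the job is handed in when it is done.

Besides the shell and the picture viewer there is one more tool, called after ">>>" as a command line: name --pt "numbers of a row" for each row, then --argument value for the rest. step_arm: Moves the arm, as the interface text tells. Its arguments: {"type":"object","properties":{"steps":{"type":"array"},"claw":{"type":"number"}},"required":["steps"]}

```bash
ls; mkdir -p pics; cat > h.py <<'E'
import numpy as np, cv2
from plant import state, grab_frame, camera_params, boxes_of
from scipy.spatial.transform import Rotation as R
def toolT(s):
    q=s['tool_rot']; T=np.eye(4); T[:3,:3]=R.from_quat([q[1],q[2],q[3],q[0]]).as_matrix(); T[:3,3]=s['tool_pos']; return T
def grab(n):
    s=state(); im,d=grab_frame(n); c=camera_params(n)
    E=toolT(s)@np.array(c['T_tool_cam']) if n=='wrist' else np.array(c['extrinsics'])
    return im,d,np.array(c['mtx']),c['k1'],E
def rays(K,k1,shape=(400,640)):
    v,u=np.mgrid[:shape[0],:shape[1]].astype(float)
    x=(u-K[0,2])/K[0,0]; y=(v-K[1,2])/K[1,1]; a,b=x.copy(),y.copy()
    for _ in range(8):
        f=1+k1*(a*a+b*b); a=x/f; b=y/f
    return np.dstack([a,b,np.ones_like(a)])
def cloud(d,K,k1,E):
    P=rays(K,k1)*d[...,None]; W=P@E[:3,:3].T+E[:3,3]; W[d==0]=np.nan; return W
def topdown(im,W,x0,x1,y0,y1,s=1.0,zmax=.15):
    """orthographic map: rows = x descending, cols = y descending; s px/mm"""
    h,w=int((x1-x0)*1000*s),int((y1-y0)*1000*s)
    o=np.zeros((h,w,3),np.uint8); zb=np.full((h,w),-1.)
    m=np.isfinite(W[...,2])&(W[...,2]<zmax); p=W[m]; c=im[m]; o_=np.argsort(p[:,2]); p=p[o_]; c=c[o_]
    r=((x1-p[:,0])*1000*s).astype(int); q=((y1-p[:,1])*1000*s).astype(int)
    k=(r>=0)&(r<h)&(q>=0)&(q<w); o[r[k],q[k]]=c[k]; zb[r[k],q[k]]=p[k,2]
    return o,zb
def save(n,im): cv2.imwrite('pics/'+n+'.png',im[...,::-1])
E
python3 - <<'E'
from h import *
s=state(); print(s['time'],s['tool_pos'],s['tool_rot'],s['gripper_width'])
for n in('scene','top'):
    im,d,K,k1,E=grab(n); save(n,im); print(n,K.round(1).tolist(),k1,E.round(3).tolist(),(d==0).mean())
    np.savez(n,im=im,d=d,K=K,k1=k1,E=E)
    for l in ['sleeve','rack','catch','catch_knob','catch_pivot','rack_post','gauge_low_mid','gauge_mid_mid','gauge_tall_mid','transformer_s','transformer_m','solder_reel']:
        print(l,[(b['box'],round(b['p'],2)) for b in boxes_of(n,l)])
E
```

```text
pics
0.0 [ 0.17668665 -0.59884835  0.23005374] [-1.03800279e-03  9.89734649e-01  1.42913419e-01 -3.21902184e-05] 0.9976024126751549
scene [[486.4, 0.0, 316.8], [0.0, 486.4, 192.6], [0.0, 0.0, 1.0]] -0.06161865279606073 [[-0.892, -0.303, 0.336, 0.183], [-0.452, 0.578, -0.679, 0.871], [0.012, -0.758, -0.653, 0.894], [0.0, 0.0, 0.0, 1.0]] 0.00413671875
sleeve [([308.6, 141.4, 51.9, 47.7], 0.7), ([323.8, 228.8, 37.9, 17.8], 0.26)]
rack [([328.1, 153.2, 52.2, 43.4], 0.76)]
catch [([327.2, 160.4, 32.4, 16.1], 0.58)]
catch_knob [([327.9, 153.3, 51.2, 46.1], 0.67), ([326.1, 160.8, 31.8, 14.5], 0.52)]
catch_pivot [([310.0, 136.2, 51.7, 54.4], 0.58)]
rack_post [([325.9, 154.0, 55.3, 46.8], 0.74), ([323.9, 229.1, 37.0, 17.4], 0.59)]
gauge_low_mid [([323.2, 227.3, 37.6, 21.1], 0.58), ([307.8, 137.2, 50.8, 53.8], 0.56)]
gauge_mid_mid []
gauge_tall_mid [([297.5, 249.2, 31.5, 33.2], 0.93), ([274.6, 288.8, 41.2, 33.0], 0.76)]
transformer_s [([250.2, 264.6, 11.2, 27.2], 0.74)]
transformer_m [([250.2, 264.6, 11.2, 27.2], 0.74)]
solder_reel [([284.1, 195.7, 25.2, 23.2], 0.62)]
top [[400.6, 0.0, 327.2],
[... 319 characters left out ...]
[382.9, 179.8, 19.2, 32.7], 0.52), ([282.9, 190.3, 13.5, 13.1], 0.35), ([312.2, 227.4, 7.8, 24.6], 0.18)]
catch_knob [([379.5, 178.0, 25.0, 33.6], 0.55)]
catch_pivot [([363.4, 163.6, 75.5, 47.1], 0.57)]
rack_post [([372.5, 186.6, 59.0, 44.0], 0.61)]
gauge_low_mid [([308.4, 229.3, 10.6, 23.1], 0.65)]
gauge_mid_mid []
gauge_tall_mid [([201.6, 228.3, 33.6, 17.5], 0.67), ([254.2, 212.6, 20.3, 35.5], 0.59)]
transformer_s [([223.1, 186.4, 20.8, 13.8], 0.72), ([284.0, 189.0, 14.0, 12.4], 0.68)]
transformer_m [([223.1, 186.4, 20.8, 13.8], 0.72), ([284.0, 189.0, 14.0, 12.4], 0.68)]
solder_reel [([317.7, 171.5, 19.7, 19.4], 0.73), ([381.8, 175.8, 21.2, 40.8], 0.61), ([308.7, 232.5, 10.7, 20.0], 0.33)]
```

```bash
python3 - <<'E'
from h import *
z=np.load('top.npz'); im,d=z['im'],z['d']; W=cloud(d,z['K'],float(z['k1']),z['E'])
save('top_c',cv2.resize(im[130:290,180:450],None,fx=2.9,fy=2.9,interpolation=cv2.INTER_CUBIC))
for (u,v) in [(400,170),(385,205),(218,237),(264,230),(313,240),(290,195),(233,192),(327,181),(330,300)]: print(u,v,W[v,u].round(3))
z=np.load('scene.npz'); save('scene_c',cv2.resize(z['im'][125:335,200:420],None,fx=2.8,fy=2.8,interpolation=cv2.INTER_CUBIC))
E
```

```text
400 170 [ 0.668 -0.163  0.054]
385 205 [ 0.571 -0.114  0.086]
218 237 [0.503 0.328 0.032]
264 230 [0.519 0.204 0.033]
313 240 [0.489 0.074 0.03 ]
290 195 [0.612 0.134 0.028]
233 192 [0.624 0.287 0.034]
327 181 [0.653 0.033 0.001]
330 300 [0.328 0.033 0.001]
```

View pics/top_c.png

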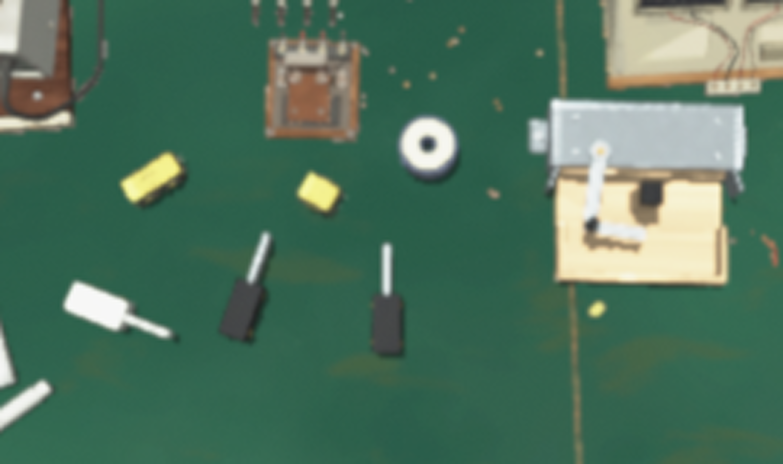

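View pics/scene_c.png

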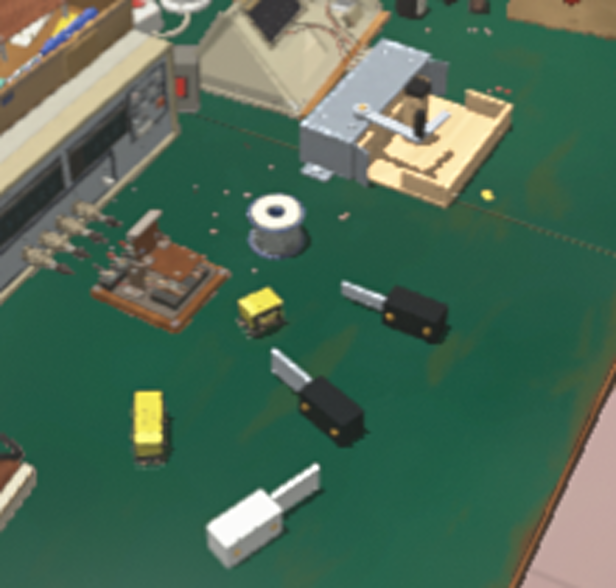

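The top view shows two black gauges (crop px ~(243,290) and (387,300)) and one white decoy (95,305). The sleeve is at upper right, with the catch shut across the rack post; its knob is at crop px ~(592,225). Next I'll take precise measurements.

```bash
cat >> h.py <<'E'
def rect(pts):
    (cx,cy),(w,h),a=cv2.minAreaRect((pts[:,:2]*1000).astype(np.float32)); return round(cx,1),round(cy,1),round(w,1),round(h,1),round(a,1)
def comps(im,W,mask,minpx=15):
    n,l,st,c=cv2.connectedComponentsWithStats(mask.astype(np.uint8))
    return [(st[i],W[l==i]) for i in range(1,n) if st[i][4]>=minpx]
E
python3 - <<'E'
from h import *
print(np.array(camera_params('wrist')['T_tool_cam']).round(3).tolist(), camera_params('wrist')['mtx'])
z=np.load('top.npz'); im,d=z['im'],z['d']; W=cloud(d,z['K'],float(z['k1']),z['E'])
reg=(W[...,0]>.38)&(W[...,0]<.75)&(W[...,1]>-.32)&(W[...,1]<.42)
v=im.max(2); 
for n,m in dict(roof=reg&(W[...,2]>.042)&(W[...,2]<.06)&(W[...,0]>.6)&(W[...,1]<-.05),knob=reg&(W[...,2]>.07),dark=reg&(v<80)&(W[...,2]>.015)&(W[...,2]<.045),bright=reg&(im.min(2)>120)&(W[...,2]>.008)&(W[...,2]<.045)&(W[...,1]>-.02),wood=reg&(W[...,1]<-.04)&(W[...,2]>.015)&(W[...,2]<.042)&(W[...,0]<.66)).items():
    for st,p in comps(im,W,m): print(n,st.tolist(),rect(p),'z',np.percentile(p[:,2],[5,50,95]).round(3))
E
```

```text
[[0.0, -0.954, -0.3, 0.077], [1.0, 0.0, -0.0, 0.0], [0.0, -0.3, 0.954, -0.143], [0.0, 0.0, 0.0, 1.0]] [[308.36878932   0.         323.8000313 ]
 [  0.         308.36878932 200.55090675]
 [  0.           0.           1.        ]]
roof [391, 140, 27, 8, 145] (741.9, -177.4, 16.3, 69.9, 0.2) z [0.043 0.051 0.057]
roof [424, 140, 29, 10, 135] (740.4, -273.4, 79.6, 19.5, 79.7) z [0.042 0.046 0.053]
roof [369, 165, 67, 31, 1494] (640.4, -168.7, 177.1, 83.6, 87.2) z [0.047 0.05  0.054]
knob [173, 139, 21, 32, 293] (714.2, 402.6, 70.7, 33.7, 0.8) z [0.074 0.105 0.13 ]
knob [278, 148, 15, 5, 73] (724.1, 140.2, 37.8, 13.1, 87.2) z [0.077 0.08  0.083]
knob [401, 193, 8, 8, 64] (593.3, -166.9, 19.1, 18.8, 88.8) z [0.073 0.077 0.08 ]
knob [382, 205, 6, 5, 22] (566.6, -112.8, 11.0, 9.9, 85.9) z [0.072 0.087 0.09 ]
dark [200, 159, 11, 9, 24] (706.2, 365.1, 7.0, 33.9, 55.7) z [0.019 0.03  0.039]
dark [256, 226, 16, 21, 199] (502.6, 207.5, 26.6, 50.6, 69.9) z [0.022 0.03  0.034]
dark [308, 232, 11, 20, 196] (485.7, 74.3, 26.8, 51.1, 88.3) z [0.019 0.031 0.034]
bright [276, 146, 11, 3, 19] (747.6, 156
[... 677 characters left out ...]
.4, 71.0) z [0.023 0.032 0.035]
bright [313, 215, 2, 17, 33] (535.2, 72.0, 3.0, 43.3, 89.0) z [0.018 0.021 0.025]
bright [203, 227, 36, 19, 248] (500.8, 321.7, 98.8, 28.6, 67.2) z [0.018 0.031 0.034]
bright [186, 262, 12, 11, 64] (426.2, 409.2, 14.6, 34.9, 38.1) z [0.01  0.016 0.019]
wood [369, 176, 3, 13, 15] (641.9, -81.8, 34.6, 4.6, 5.4) z [0.02  0.024 0.029]
wood [373, 187, 11, 4, 34] (623.3, -104.3, 25.6, 7.8, 84.0) z [0.023 0.037 0.041]
wood [388, 188, 47, 10, 170] (618.2, -195.1, 124.5, 21.8, 79.8) z [0.018 0.028 0.037]
wood [398, 196, 8, 8, 19] (588.6, -161.6, 24.1, 12.2, 39.3) z [0.016 0.03  0.042]
wood [373, 207, 58, 21, 202] (544.0, -165.1, 154.8, 51.8, 87.4) z [0.018 0.028 0.032]
```

```bash
cat >> h.py <<'E'
def yaw(T): return np.degrees(np.arctan2(T[1,0],T[0,0]))
def plan(target,psi=None,n=None,start=None,step=45.,dpsi=None):
    """rows from current pose to target xyz (mm, world), final tool-x yaw psi (deg); tool pointing down"""
    T=toolT(state()); p=T[:3,3]*1000 if start is None else np.array(start[:3],float); y=yaw(T) if start is None else start[3]
    if dpsi is None: dpsi=0 if psi is None else (psi-y+180)%360-180
    D=np.array(target,float)-p; n=n or max(1,int(np.ceil(max(np.linalg.norm(D)/step,abs(dpsi)/8))))
    out=[]
    for i in range(n):
        a=np.radians(y+dpsi*i/n); d=D/n
        out.append([round(float(x),1) for x in (d[0]*np.cos(a)+d[1]*np.sin(a), d[0]*np.sin(a)-d[1]*np.cos(a), -d[2], -dpsi/n)])
    return out
def show(r):
    for i in range(0,len(r),8): print(str(r[i:i+8]).replace(' ',''))
E
python3 -c "
from h import *
show(plan([550,-150,250],-3))"
```

```text
[[37.3,-25.0,-1.4,1.5],[36.6,-26.0,-1.4,1.5],[36.0,-27.0,-1.4,1.5],[35.2,-27.9,-1.4,1.5],[34.5,-28.8,-1.4,1.5],[33.7,-29.7,-1.4,1.5],[33.0,-30.6,-1.4,1.5],[32.1,-31.4,-1.4,1.5]]
[[31.3,-32.2,-1.4,1.5],[30.5,-33.0,-1.4,1.5],[29.6,-33.8,-1.4,1.5],[28.7,-34.6,-1.4,1.5],[27.8,-35.3,-1.4,1.5]]
```

>>> step_arm --pt "37 -25 -1.4 1.5" --pt "37 -26 -1.4 1.5" --pt "36 -27 -1.4 1.5" --pt "35 -28 -1.4 1.5" --pt "34 -29 -1.4 1.5" --pt "34 -30 -1.4 1.5" --pt "33 -31 -1.4 1.5" --pt "32 -31 -1.4 1.5"

```text
time: 2.1
tool_pos: [0.4117, -0.3182, 0.2428]
tool_rot: [0.001, 1.0, 0.029, 0.001]
contact_force: [1.0, 0.3, -0.2]
gripper_width: 1.001
```

>>> step_arm --pt "31 -32 -1.4 1.5" --pt "30 -33 -1.4 1.5" --pt "30 -34 -1.4 1.5" --pt "29 -35 -1.4 1.5" --pt "28 -35 -1.4 1.5" --pt "0 0 0 0"

```text
time: 2.7
tool_pos: [0.5669, -0.1364, 0.2517]
tool_rot: [0.002, 0.999, -0.037, 0.003]
contact_force: [0.2, -0.7, -0.3]
gripper_width: 0.998
```

```bash
cat > m1.py <<'E'
from h import *
s=state(); print(s['time'],(s['tool_pos']*1000).round(1),'psi',yaw(toolT(s)).round(2),s['joint_pos'].round(2),s['contact_force'].round(2))
im,d,K,k1,E=grab('wrist'); W=cloud(d,K,k1,E); np.savez('w',im=im,W=W); save('w1',im)
reg=(W[...,0]>.4)&(W[...,0]<.75)&(W[...,1]>-.32)&(W[...,1]<.0)
z=W[...,2]
for n,m in dict(roof=reg&(z>.046)&(z<.0525)&(W[...,0]>.58),hook=reg&(z>.0535)&(z<.0625)&(W[...,0]<.66),knob=reg&(z>.068),wood=reg&(z>.015)&(z<.042)&(W[...,0]<.66)).items():
    for st,p in comps(im,W,m,60): print(n,st.tolist(),rect(p),'z',np.percentile(p[:,2],[5,50,95]).round(3))
E
python3 m1.py
```

```text
2.7 [ 566.9 -136.4  251.7] psi -4.21 [-0.36 -0.06  1.69 -0.    1.5   1.28] [ 0.18 -0.74 -0.35]
roof [317, 0, 47, 6, 156] (742.9, -166.4, 46.2, 4.2, 87.0) z [0.046 0.048 0.05 ]
roof [456, 0, 28, 8, 134] (734.7, -297.9, 28.2, 6.7, 88.1) z [0.046 0.047 0.048]
roof [265, 63, 168, 61, 9298] (654.0, -170.5, 177.4, 60.6, 86.8) z [0.048 0.049 0.051]
hook [296, 104, 51, 81, 1159] (602.2, -139.1, 56.8, 83.7, 81.5) z [0.056 0.057 0.06 ]
knob [340, 140, 22, 22, 451] (596.7, -167.1, 22.2, 22.3, 87.2) z [0.074 0.076 0.077]
knob [294, 173, 12, 15, 139] (570.8, -111.7, 11.5, 11.3, 59.0) z [0.072 0.087 0.088]
knob [25, 256, 599, 144, 40789] (571.1, -137.0, 149.8, 34.2, 85.5) z [0.284 0.328 0.344]
wood [312, 122, 114, 17, 423] (619.6, -193.3, 130.7, 17.9, 79.6) z [0.021 0.031 0.039]
wood [271, 124, 29, 18, 116] (622.9, -94.3, 13.4, 37.2, 23.0) z [0.018 0.038 0.04 ]
wood [283, 162, 129, 45, 1252] (547.8, -164.5, 156.5, 52.7, 87.0) z [0.017 0.027 0.029]
```

```bash
cat >> h.py <<'E'
SO=np.array([601.6,-167.6]); SY=-3.2
def sl(x,y):
    a=np.radians(SY); return SO+np.array([x*np.cos(a)-y*np.sin(a),x*np.sin(a)+y*np.cos(a)])
PIV=sl(35,45)
def knob(deg):
    t=np.radians(deg-SY); return PIV+69*np.array([-np.cos(t),np.sin(t)])
def arc(d0,d1,n,psi0,psi1,z):
    r=[]
    for i in range(n):
        a=knob(d0+(d1-d0)*i/n); b=knob(d0+(d1-d0)*(i+1)/n)
        r+=plan([*b,z],dpsi=(psi1-psi0)/n,n=1,start=[*a,z,psi0+(psi1-psi0)*i/n])
    return r
E
python3 -c "
from h import *
print(knob(7.5),knob(0),knob(88))
show(plan([570.5,-111.7,115],-4)); show(plan([570.5,-111.7,62],-4,n=3,start=[570.5,-111.7,115,-4]))
show(arc(7.5,88,14,-4,-70,62))"
```

```text
[ 571.25711151 -111.81292182] [ 570.16498174 -120.77223444] [640.50242144 -55.63905113]
[[0.7,-6.7,34.2,-0.1],[0.7,-6.7,34.2,-0.1],[0.7,-6.7,34.2,-0.1],[0.7,-6.7,34.2,-0.1]]
[[0.0,-0.0,17.7,0.0],[0.0,-0.0,17.7,0.0],[0.0,-0.0,17.7,0.0]]
[[1.2,-6.8,-0.0,4.7],[1.3,-6.8,-0.0,4.7],[1.4,-6.8,-0.0,4.7],[1.5,-6.8,-0.0,4.7],[1.6,-6.7,-0.0,4.7],[1.8,-6.7,-0.0,4.7],[1.9,-6.7,-0.0,4.7],[2.0,-6.6,-0.0,4.7]]
[[2.1,-6.6,-0.0,4.7],[2.2,-6.5,-0.0,4.7],[2.4,-6.5,-0.0,4.7],[2.5,-6.5,-0.0,4.7],[2.6,-6.4,-0.0,4.7],[2.7,-6.4,-0.0,4.7]]
```

>>> step_arm --pt "0.7 -6.5 34 0" --pt "0.7 -6.5 34 0" --pt "0.7 -6.5 34 0" --pt "0.7 -6.5 34 0" --pt "0 0 0 0" --claw 45

```text
time: 3.25
tool_pos: [0.5713, -0.1168, 0.1143]
tool_rot: [0.005, 0.999, -0.039, 0.005]
contact_force: [-0.5, 0.8, -0.5]
gripper_width: 0.451
```

```bash
python3 -c "
from h import *
s=state();print(s['tool_pos'],s['gripper_width'],yaw(toolT(s)))
show(plan([571,-111.7,62],-4,n=4))"
```

```text
[ 0.57127697 -0.11684723  0.11433824] 0.45065695214220636 -4.433848519760194
[[-0.2,-1.3,13.1,-0.1],[-0.2,-1.3,13.1,-0.1],[-0.2,-1.3,13.1,-0.1],[-0.2,-1.3,13.1,-0.1]]
```

>>> step_arm --pt "0 -1.5 13 0" --pt "0 -1.5 13 0" --pt "0 -1.5 13 0" --pt "0 -1.3 13 0" --pt "0 0 0 0"

```text
time: 3.75
tool_pos: [0.5747, -0.115, 0.064]
tool_rot: [0.006, 0.999, -0.04, 0.009]
contact_force: [-1.2, -0.6, 0.7]
gripper_width: 0.45
```

>>> step_arm --pt "0 0 0 0" --pt "0 0 0 0" --pt "0 0 0 0" --claw 21

```text
time: 4.05
tool_pos: [0.5759, -0.1154, 0.0652]
tool_rot: [0.006, 0.999, -0.04, 0.01]
contact_force: [0.4, 0.7, -0.2]
gripper_width: 0.214
```

>>> step_arm --pt "1.2 -6.8 0 4.7" --pt "1.3 -6.8 0 4.7" --pt "1.4 -6.8 0 4.7" --pt "1.5 -6.8 0 4.7" --pt "0 0 0 0"

```text
time: 4.55
tool_pos: [0.5879, -0.0906, 0.0678]
tool_rot: [0.006, 0.978, -0.209, 0.012]
contact_force: [0.3, -0.7, -0.3]
gripper_width: 0.208
```

```bash
python3 -c "
from h import *
s=state();p=s['tool_pos']*1000;y=yaw(toolT(s));print(p,s['gripper_width'],y,s['contact_force'])
v=p[:2]-PIV;t=np.degrees(np.arctan2(v[1],-v[0]))+SY;print('catch',t,np.hypot(*v))
k=knob(88);a=plan([*knob(t),62],n=1);r=arc(t,88,12,y,-70,62);show(a);show(r)"
```

```text
[587.86879794 -90.64742807  67.76826636] 0.2084325601269269 -24.124820560619384 [ 0.28156776 -0.72461611 -0.25191073]
catch 30.374264385961457 61.43837808672354
[[-7.5,-1.2,5.8,0.0]]
[[1.2,-5.7,-0.0,3.8],[1.3,-5.6,-0.0,3.8],[1.4,-5.6,-0.0,3.8],[1.5,-5.6,-0.0,3.8],[1.6,-5.6,-0.0,3.8],[1.7,-5.5,-0.0,3.8],[1.8,-5.5,-0.0,3.8],[1.9,-5.5,-0.0,3.8]]
[[1.9,-5.4,-0.0,3.8],[2.0,-5.4,-0.0,3.8],[2.1,-5.4,-0.0,3.8],[2.2,-5.3,-0.0,3.8]]
```

>>> step_arm --pt "-3.5 -5.9 2 3.8" --pt "-2 -5.7 2 3.8" --pt "0 -5.6 1 3.8" --pt "1.4 -5.6 0.5 3.8" --pt "1.0 -5.6 0.5 3.8" --pt "1.2 -5.5 0.5 3.8"

```text
time: 5.15
tool_pos: [0.6061, -0.0651, 0.0648]
tool_rot: [0.005, 0.916, -0.4, 0.016]
contact_force: [-0.9, -0.5, 0.4]
gripper_width: 0.21
```

```bash
cat > st.py <<'E'
from h import *
s=state();T=toolT(s);p=s['tool_pos']*1000;y=yaw(T);print(s['time'],p.round(1),s['gripper_width'].round(3),'psi',y.round(1),'F',s['contact_force'].round(1),'tilt(toolz)',T[:2,2].round(3),'j',s['joint_pos'].round(2))
v=p[:2]-PIV;t=np.degrees(np.arctan2(v[1],-v[0]))+SY
E
python3 -c "
from st import *
print('catch',t,np.hypot(*v))
a=plan([*knob(t),62],n=1);r=arc(t,89,7,y,-70,62);show(a);show(r)"
```

```text
Traceback (most recent call last):
  File "st.py", line 2, in <module>
    s=state();T=toolT(s);p=s['tool_pos']*1000;y=yaw(T);print(s['time'],p.round(1),s['gripper_width'].round(3),'psi',y.round(1),'F',s['contact_force'].round(1),'tilt(toolz)',T[:2,2].round(3),'j',s['joint_pos'].round(2))
                                                                                  ^^^^^^^^^^^^^^^^^^^^^^^^
AttributeError: 'float' object has no attribute 'round'
```

```bash
sed -i "s/s\['gripper_width'\].round(3)/round(s['gripper_width'],3)/" st.py
python3 -c "
from st import *
print('catch',t,np.hypot(*v))
a=plan([*knob(t),62],n=1);r=arc(t,89,7,y,-70,62);show(a);show(r)"
```

```text
5.15 [606.1 -65.1  64.8] 0.21 psi -47.2 F [-0.9 -0.5  0.4] tilt(toolz) [ 0.026 -0.022] j [-0.22  0.16  1.79 -0.02  1.16  2.18]
catch 57.837326813340006 68.03468731950105
[[-0.9,-0.2,2.8,0.0]]
[[1.5,-5.1,-0.0,3.3],[1.6,-5.1,-0.0,3.3],[1.7,-5.1,-0.0,3.3],[1.8,-5.0,-0.0,3.3],[1.9,-5.0,-0.0,3.3],[2.0,-5.0,-0.0,3.3],[2.1,-4.9,-0.0,3.3]]
```

>>> step_arm --pt "1 -5.3 1 3.3" --pt "1 -5.3 1 3.3" --pt "1 -5.3 0.5 3.3" --pt "1.2 -5.3 0.5 3.3" --pt "1.3 -5.2 0.5 3.3" --pt "1.5 -5.2 0.5 3.3" --pt "1.7 -5.2 0.5 3.3" --pt "0 0 0 0"

```text
time: 5.95
tool_pos: [0.6435, -0.0562, 0.0646]
tool_rot: [0.003, 0.817, -0.576, 0.019]
contact_force: [0.4, -0.7, -0.1]
gripper_width: 0.208
```

```bash
python3 -c "
from st import *
print('catch',t,np.hypot(*v))"
```

```text
5.95 [643.5 -56.2  64.6] 0.208 psi -70.4 F [ 0.4 -0.7 -0.1] tilt(toolz) [ 0.028 -0.027] j [-0.19  0.23  1.71 -0.02  1.17  2.61]
catch 90.48175792145769 68.61016024632828
```

>>> step_arm --pt "0 0 0 0" --pt "0 0 0 0" --pt "0 0 -15 0" --pt "0 0 -35 0" --pt "0 0 -35 0" --pt "0 0 -35 0" --claw 45

```text
time: 6.55
tool_pos: [0.6353, -0.0525, 0.1839]
tool_rot: [0.005, 0.819, -0.573, 0.014]
contact_force: [0.3, 0.1, -0.2]
gripper_width: 0.45
```

```bash
python3 -c "
from st import *
show(plan([560,-160,200],-3.2))"
```

```text
6.55 [635.3 -52.5 183.9] 0.45 psi -70.0 F [ 0.3  0.1 -0.2] tilt(toolz) [ 0.016 -0.024] j [-0.19  0.1   1.64 -0.02  1.38  2.61]
[[8.4,11.9,-1.8,-7.4],[6.7,12.9,-1.8,-7.4],[5.0,13.7,-1.8,-7.4],[3.2,14.2,-1.8,-7.4],[1.3,14.5,-1.8,-7.4],[-0.5,14.6,-1.8,-7.4],[-2.4,14.4,-1.8,-7.4],[-4.3,13.9,-1.8,-7.4]]
[[-6.0,13.3,-1.8,-7.4]]
```

>>> step_arm --pt "8.4 12 -3 -8" --pt "6.7 13 -2 -8" --pt "5 14 -2 -8" --pt "3 14 -2 -8" --pt "1 15 -2 -8" --pt "-1 15 -2 -8" --pt "-3 14 -2 -8" --pt "-5 14 -2 -8"

```text
time: 7.35
tool_pos: [0.5739, -0.1533, 0.2251]
tool_rot: [0.015, 0.999, -0.025, 0.023]
contact_force: [-0.7, -0.2, 0.8]
gripper_width: 0.45
```

>>> step_arm --pt "-6 13 -2 -3" --pt "0 0 0 0" --pt "0 0 0 0"

```text
time: 7.65
tool_pos: [0.5665, -0.1675, 0.2319]
tool_rot: [0.017, 1.0, 0.003, 0.025]
contact_force: [0.0, 0.4, 0.4]
gripper_width: 0.452
```

```bash
python3 -c "
from st import *
import m1" | grep -v '0.3[0-9]*\]$'
```

```text
7.65 [ 566.5 -167.5  231.9] 0.452 psi 0.3 F [0.  0.4 0.4] tilt(toolz) [ 0.049 -0.033] j [-0.41 -0.07  1.73 -0.01  1.42  1.16]
7.65 [ 566.5 -167.5  231.9] psi 0.34 [-0.41 -0.07  1.73 -0.01  1.42  1.16] [0.02 0.37 0.42]
roof [294, 0, 72, 13, 538] (745.0, -178.1, 9.3, 68.2, 0.8) z [0.046 0.049 0.052]
roof [387, 1, 50, 10, 288] (746.9, -259.0, 6.2, 48.7, 0.1) z [0.046 0.048 0.051]
roof [435, 17, 28, 9, 147] (735.2, -297.2, 7.6, 29.0, 3.0) z [0.046 0.047 0.049]
roof [234, 68, 175, 70, 9713] (654.2, -170.4, 177.9, 60.8, 87.3) z [0.048 0.049 0.051]
hook [203, 110, 82, 57, 1373] (618.4, -90.5, 84.5, 56.7, 89.8) z [0.056 0.057 0.06 ]
knob [190, 109, 20, 14, 216] (641.0, -56.3, 11.9, 11.1, 44.5) z [0.071 0.086 0.088]
knob [307, 150, 23, 24, 491] (596.7, -167.0, 21.9, 22.2, 86.3) z [0.074 0.076 0.077]
wood [238, 129, 150, 18, 571] (621.9, -162.5, 18.2, 166.0, 2.6) z [0.025 0.032 0.039]
wood [389, 137, 10, 19, 98] (609.6, -252.2, 20.7, 0.7, 17.2) z [0.016 0.029 0.041]
wood [250, 172, 134, 51, 1330] (547.9, -165.3, 154.9, 52.3, 87.0) z [0.017 0.027 0.029]
```

View pics/w1.png

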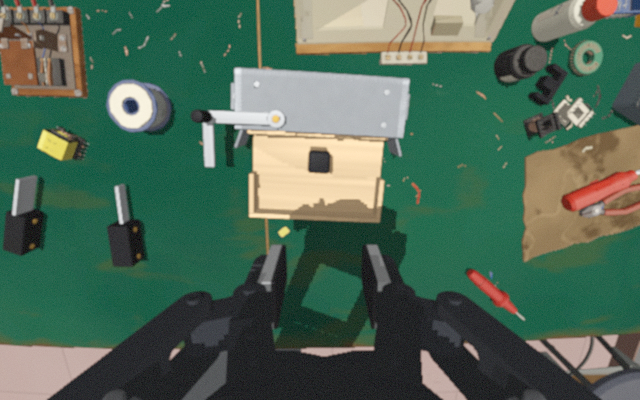

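The picture shows the catch open, with the knob at px (200,115) left of the sleeve. The post is at (319,161) and the black gauges are at the left, undisturbed. Next I'll grip the post.

```bash
python3 -c "
from h import *
show(plan([596.7,-167,100],-3.2)); show(plan([596.7,-167,46],-3.2,n=3,start=[596.7,-167,100,-3.2]))"
```

```text
[[7.5,-0.1,33.0,0.9],[7.5,-0.2,33.0,0.9],[7.5,-0.3,33.0,0.9],[7.5,-0.4,33.0,0.9]]
[[0.0,-0.0,18.0,-0.0],[0.0,-0.0,18.0,-0.0],[0.0,-0.0,18.0,-0.0]]
```

```bash
cat >> h.py <<'E'
def go(target,psi=None,n=None,step=45.,dpsi=None,turnrate=8.):
    """like plan, from the present pose, tilt taken into account"""
    T=toolT(state()); M=T[:3,:3]; D=np.array(target,float)-T[:3,3]*1000
    if dpsi is None: dpsi=0 if psi is None else (psi-yaw(T)+180)%360-180
    n=n or max(1,int(np.ceil(max(np.linalg.norm(D)/step,abs(dpsi)/turnrate)))); out=[]
    for i in range(n):
        d=M.T@(D/n); out.append([round(float(x),1) for x in (*d,-dpsi/n)])
        M=M@R.from_euler('z',-dpsi/n,degrees=True).as_matrix()
    show(out)
E
python3 -c "
from h import *
go([596.7,-167,95],-3.2)"
```

```text
[[5.8,-1.2,34.5,0.9],[5.8,-1.3,34.5,0.9],[5.8,-1.4,34.5,0.9],[5.7,-1.5,34.5,0.9]]
```

>>> step_arm --pt "5.8 -1.2 34 0.9" --pt "5.8 -1.3 34 0.9" --pt "5.8 -1.4 34 0.9" --pt "5.8 -1.4 34 0.9" --pt "0 0 0 0"

```text
time: 8.2
tool_pos: [0.6015, -0.1643, 0.0974]
tool_rot: [0.017, 0.999, -0.03, 0.029]
contact_force: [0.0, -0.2, -1.7]
gripper_width: 0.451
```

```bash
python3 -c "
from st import *
go([596.7,-167,45],-3.2,n=4)"
```

```text
8.2 [ 601.5 -164.3   97.4] 0.451 psi -3.3 F [ 0.  -0.2 -1.7] tilt(toolz) [ 0.057 -0.035] j [-0.38  0.13  1.77 -0.01  1.18  1.25]
[[-1.9,0.3,13.0,-0.0],[-1.9,0.3,13.0,-0.0],[-1.9,0.3,13.0,-0.0],[-1.9,0.3,13.0,-0.0]]
```

>>> step_arm --pt "-2.6 0.5 13 0" --pt "-2.6 0.5 13 0" --pt "-2.6 0.5 13 0" --pt "-2.6 0.5 13 0"

```text
time: 8.6
tool_pos: [0.5975, -0.168, 0.0481]
tool_rot: [0.018, 0.999, -0.029, 0.034]
contact_force: [0.5, 0.3, 1.0]
gripper_width: 0.454
```

```bash
python3 -c "
from st import *
go([596.7,-167,45],-3.2,n=1)"
```

```text
8.6 [ 597.5 -168.    48.1] 0.454 psi -3.2 F [0.5 0.3 1. ] tilt(toolz) [ 0.066 -0.038] j [-0.39  0.18  1.81 -0.01  1.08  1.24]
[[-1.0,-1.0,3.0,-0.0]]
```

>>> step_arm --pt "-0.5 -0.5 2 0" --pt "0 0 0 0" --pt "0 0 0 0" --pt "0 0 0 0" --claw 0

```text
time: 9.0
tool_pos: [0.5958, -0.1669, 0.0453]
tool_rot: [0.017, 0.999, -0.029, 0.032]
contact_force: [0.5, 0.3, -3.2]
gripper_width: 0.224
```

```bash
python3 -c "
from st import *
go([*sl(-135,0),46],-3.2,step=22)"
```

```text
9.0 [ 595.8 -166.9   45.3] 0.224 psi -3.3 F [ 0.5  0.3 -3.2] tilt(toolz) [ 0.063 -0.035] j [-0.39  0.18  1.81 -0.01  1.08  1.24]
[[-21.5,0.2,-1.5,-0.0],[-21.5,0.2,-1.5,-0.0],[-21.5,0.1,-1.5,-0.0],[-21.5,0.1,-1.5,-0.0],[-21.5,0.1,-1.5,-0.0],[-21.5,0.1,-1.5,-0.0]]
```

Post gripped at a 19 mm opening. Pulling it out now.

>>> step_arm --pt "-15 0.1 -1 0" --pt "-15 0.1 -1 0" --pt "-15 0.1 -1 0"

```text
time: 9.3
tool_pos: [0.5515, -0.165, 0.0454]
tool_rot: [0.017, 0.999, -0.03, 0.034]
contact_force: [1.5, -0.8, -1.1]
gripper_width: 0.223
```

```bash
python3 -c "
from st import *
go([*sl(-135,0),46],-3.2,step=16)"
```

```text
9.3 [ 551.5 -165.    45.4] 0.223 psi -3.3 F [ 1.5 -0.8 -1.1] tilt(toolz) [ 0.067 -0.037] j [-0.42  0.08  1.92 -0.01  1.07  1.22]
[[-14.1,0.0,-1.1,-0.0],[-14.1,0.0,-1.1,-0.0],[-14.1,0.0,-1.1,-0.0],[-14.1,0.0,-1.1,-0.0],[-14.1,0.0,-1.1,-0.0],[-14.1,0.0,-1.1,-0.0]]
```

>>> step_arm --pt "-16 0 -1.1 0" --pt "-16 0 -1.1 0" --pt "-16 0 -1.1 0" --pt "-16 0 -1.1 0" --pt "-16 0 -1.1 0" --pt "-16 0 -1.1 0" --pt "0 0 0 0"

```text
time: 10.0
tool_pos: [0.4522, -0.1596, 0.0457]
tool_rot: [0.019, 0.999, -0.031, 0.037]
contact_force: [-1.3, 0.0, -0.6]
gripper_width: 0.222
```

```bash
python3 -c "
from st import *
go([455,-160,48],dpsi=180,turnrate=8.1)"
```

```text
10.0 [ 452.2 -159.6   45.7] 0.222 psi -3.5 F [-1.3  0.  -0.6] tilt(toolz) [ 0.072 -0.039] j [-0.49 -0.16  2.15 -0.    1.07  1.14]
[[0.1,0.0,-0.1,-7.8],[0.1,0.0,-0.1,-7.8],[0.1,0.0,-0.1,-7.8],[0.1,0.1,-0.1,-7.8],[0.1,0.1,-0.1,-7.8],[0.1,0.1,-0.1,-7.8],[0.1,0.1,-0.1,-7.8],[0.1,0.1,-0.1,-7.8]]
[[0.0,0.1,-0.1,-7.8],[0.0,0.1,-0.1,-7.8],[0.0,0.1,-0.1,-7.8],[-0.0,0.1,-0.1,-7.8],[-0.0,0.1,-0.1,-7.8],[-0.0,0.1,-0.1,-7.8],[-0.1,0.1,-0.1,-7.8],[-0.1,0.1,-0.1,-7.8]]
[[-0.1,0.1,-0.1,-7.8],[-0.1,0.1,-0.1,-7.8],[-0.1,0.1,-0.1,-7.8],[-0.1,0.1,-0.1,-7.8],[-0.1,0.0,-0.1,-7.8],[-0.1,0.0,-0.1,-7.8],[-0.1,0.0,-0.1,-7.8]]
```

>>> step_arm --pt "0 0 0 0" --pt "0 0 0 0" --pt "0 0 -50 0" --pt "0 0 -50 0" --pt "0 0 -50 0" --claw 45

```text
time: 10.5
tool_pos: [0.44, -0.1524, 0.1907]
tool_rot: [0.016, 0.999, -0.031, 0.031]
contact_force: [0.9, -1.1, -0.1]
gripper_width: 0.449
```

```bash
cat >> st.py <<'E'
M=T[:3,:3]; a=np.arctan2(p[1],p[0]); print('tilt rad/tan mrad', (1000*(T[0,2]*np.cos(a)+T[1,2]*np.sin(a))).round(1),(1000*(-T[0,2]*np.sin(a)+T[1,2]*np.cos(a))).round(1),'r',np.hypot(*p[:2]).round(1))
E
python3 -c "
from st import *
print(s['joint_vel'])
go([430*.9,-160*.9,200],n=2)"
```

```text
10.5 [ 440.  -152.4  190.7] 0.449 psi -3.5 F [ 0.9 -1.1 -0.1] tilt(toolz) [ 0.06  -0.034] j [-0.49 -0.37  2.06 -0.    1.39  1.14]
tilt rad/tan mrad 67.8 -12.0 r 465.6
[ 3.25061716e-03 -5.57786702e-01 -4.60465504e-01  8.98807600e-04
  9.97703241e-01  3.19564622e-03]
[[-26.4,-2.4,-6.4,0.0],[-26.4,-2.4,-6.4,0.0]]
```

>>> step_arm --pt "-33 -11 0 0" --pt "-33 -11 0 0" --pt "-33 -11 0 0" --pt "-33 -11 0 0" --pt "0 0 0 0"

```text
time: 11.0
tool_pos: [0.3178, -0.1037, 0.1971]
tool_rot: [0.024, 0.998, -0.03, 0.045]
contact_force: [0.7, -0.4, 0.2]
gripper_width: 0.447
```

```bash
python3 -c "
from st import *"
```

```text
11.0 [ 317.8 -103.7  197.1] 0.447 psi -3.3 F [ 0.7 -0.4  0.2] tilt(toolz) [ 0.089 -0.051] j [-0.54 -0.84  2.33  0.    1.55  1.09]
tilt rad/tan mrad 100.7 -20.4 r 334.3
```

>>> step_arm --pt "45 15 0 0" --pt "45 15 0 0" --pt "45 15 0 0" --pt "45 15 0 0" --pt "45 15 0 0" --pt "0 0 0 0"

```text
time: 11.6
tool_pos: [0.551, -0.196, 0.2285]
tool_rot: [0.029, 0.998, -0.029, 0.055]
contact_force: [-1.0, 0.6, -0.9]
gripper_width: 0.449
```

```bash
python3 -c "
from st import *"
```

```text
11.6 [ 551.  -196.   228.5] 0.449 psi -3.2 F [-1.   0.6 -0.9] tilt(toolz) [ 0.109 -0.062] j [-0.47 -0.12  1.79 -0.01  1.35  1.16]
tilt rad/tan mrad 123.3 -21.9 r 584.8
```

```bash
python3 -c "
from h import *
import st
grab_frame('wrist'); s=state(); print(s['joint_pos'],s['joint_vel'].round(3),toolT(s)[:2,2])"
```

```text
11.6 [ 551.  -196.   228.5] 0.449 psi -3.2 F [-1.   0.6 -0.9] tilt(toolz) [ 0.109 -0.062] j [-0.47 -0.12  1.79 -0.01  1.35  1.16]
tilt rad/tan mrad 123.3 -21.9 r 584.8
[-0.46589502 -0.12697367  1.79597341 -0.00653771  1.34814209  1.16447249] [-0.001 -0.1    0.08   0.002  0.033 -0.004] [ 0.10803751 -0.06145954]
```

>>> step_arm --pt "0 0 0 0" --pt "0 0 0 0" --pt "0 0 0 0" --pt "0 0 0 0"

```text
time: 12.05
tool_pos: [0.5489, -0.1945, 0.2288]
tool_rot: [0.029, 0.998, -0.029, 0.055]
contact_force: [0.3, 0.6, 0.1]
gripper_width: 0.449
```

```bash
python3 -c "
import st;print(st.s['joint_pos'],st.s['joint_vel'].round(3))"
```

```text
12.05 [ 548.9 -194.5  228.8] 0.449 psi -3.1 F [0.3 0.6 0.1] tilt(toolz) [ 0.109 -0.062] j [-0.47 -0.13  1.8  -0.01  1.35  1.16]
tilt rad/tan mrad 123.3 -22.0 r 582.3
[-0.46513954 -0.12895059  1.79754444 -0.00663174  1.3476059   1.16474268] [-0.    -0.023  0.012 -0.001 -0.001  0.002]
```

>>> step_arm --pt "0 0 50 0"

```text
time: 12.15
tool_pos: [0.5587, -0.1996, 0.1885]
tool_rot: [0.033, 0.997, -0.029, 0.064]
contact_force: [1.1, -1.2, 0.0]
gripper_width: 0.451
```

```bash
python3 -c "
import st;print(st.s['joint_pos'],st.s['joint_vel'].round(3))"
```

```text
12.15 [ 558.7 -199.6  188.5] 0.451 psi -3.1 F [ 1.1 -1.2  0. ] tilt(toolz) [ 0.125 -0.07 ] j [-0.47 -0.08  1.83 -0.01  1.26  1.16]
tilt rad/tan mrad 141.3 -23.8 r 593.3
[-0.46554093 -0.08442558  1.82561782 -0.0066969   1.2567216   1.16474931] [-0.009  0.556  0.453 -0.003 -0.932 -0.001]
```

>>> step_arm --pt "0 0 0 0"

```text
time: 12.25
tool_pos: [0.5536, -0.1972, 0.18]
tool_rot: [0.03, 0.997, -0.029, 0.057]
contact_force: [-0.8, 0.2, -2.2]
gripper_width: 0.447
```

```bash
python3 -c "
import st;print(st.s['joint_pos'],st.s['joint_vel'].round(3))"
```

```text
12.25 [ 553.6 -197.2  180. ] 0.447 psi -3.1 F [-0.8  0.2 -2.2] tilt(toolz) [ 0.112 -0.064] j [-0.47 -0.08  1.84 -0.01  1.26  1.16]
tilt rad/tan mrad 127.0 -22.2 r 587.7
[-0.46572206 -0.08167868  1.83676986 -0.00674037  1.25732587  1.16474065] [ 0.006 -0.113 -0.155  0.001  0.02   0.   ]
```

>>> step_arm --pt "0 0 -50 0"

```text
time: 12.35
tool_pos: [0.5443, -0.1923, 0.2231]
tool_rot: [0.027, 0.998, -0.029, 0.051]
contact_force: [0.2, 0.1, -0.4]
gripper_width: 0.448
```

```bash
python3 -c "
import st;print(st.s['joint_pos'],st.s['joint_vel'].round(3))"
```

```text
12.35 [ 544.3 -192.3  223.1] 0.448 psi -3.2 F [ 0.2  0.1 -0.4] tilt(toolz) [ 0.1   -0.058] j [-0.47 -0.13  1.81 -0.01  1.35  1.16]
tilt rad/tan mrad 113.9 -20.9 r 577.2
[-0.46539485 -0.13150967  1.80876281 -0.00665034  1.34845637  1.16475058] [ 0.006 -0.566 -0.358  0.     0.936 -0.001]
```

>>> step_arm --pt "0 0 0 0"

```text
time: 12.45
tool_pos: [0.5472, -0.1937, 0.2329]
tool_rot: [0.03, 0.997, -0.029, 0.058]
contact_force: [0.8, -0.1, 1.6]
gripper_width: 0.453
```

```bash
python3 -c "
import st;print(st.s['joint_pos'],st.s['joint_vel'].round(3))"
```

```text
12.45 [ 547.2 -193.7  232.9] 0.453 psi -3.1 F [ 0.8 -0.1  1.6] tilt(toolz) [ 0.113 -0.064] j [-0.47 -0.14  1.8  -0.01  1.35  1.16]
tilt rad/tan mrad 127.9 -22.6 r 580.5
[-0.46528743 -0.13905241  1.80006141 -0.00663541  1.35051056  1.16481592] [-0.004  0.051  0.11  -0.    -0.015  0.001]
```

```bash
cat > hold.py <<'E'
from plant import grab_frame; grab_frame('wrist'); grab_frame('wrist')
import st
E
echo ok
```

```text
ok
```

>>> step_arm --pt "0 0 -50 0" --pt "0 0 -50 0"

```text
time: 12.65
tool_pos: [0.5325, -0.1858, 0.3201]
tool_rot: [0.028, 0.998, -0.029, 0.053]
contact_force: [0.1, 0.2, 1.4]
gripper_width: 0.451
```

```bash
python3 hold.py
```

```text
12.75 [ 535.8 -187.3  330.1] 0.447 psi -3.1 F [0.4 0.2 1.1] tilt(toolz) [ 0.12  -0.067] j [-0.46 -0.21  1.71 -0.01  1.51  1.16]
tilt rad/tan mrad 135.0 -24.0 r 567.6
```

>>> step_arm --pt "0 0 50 0"

```text
time: 12.85
tool_pos: [0.5458, -0.1926, 0.2933]
tool_rot: [0.037, 0.996, -0.029, 0.071]
contact_force: [0.6, -1.3, -0.4]
gripper_width: 0.451
```

```bash
python3 hold.py
```

```text
12.95 [ 540.2 -189.9  278. ] 0.451 psi -3.1 F [-0.5 -0.1 -1.9] tilt(toolz) [ 0.116 -0.065] j [-0.46 -0.18  1.77 -0.01  1.43  1.16]
tilt rad/tan mrad 130.6 -23.2 r 572.6
```

>>> step_arm --pt "0 0 50 0"

```text
time: 13.05
tool_pos: [0.5493, -0.1947, 0.2398]
tool_rot: [0.034, 0.997, -0.029, 0.066]
contact_force: [1.0, -1.0, 0.8]
gripper_width: 0.452
```

```bash
python3 hold.py
```

```text
13.15 [ 542.3 -191.4  224.7] 0.448 psi -3.2 F [-0.1 -0.5 -1.4] tilt(toolz) [ 0.105 -0.06 ] j [-0.47 -0.14  1.82 -0.01  1.35  1.16]
tilt rad/tan mrad 118.7 -21.6 r 575.1
```

>>> step_arm --pt "0 0 -50 0"

```text
time: 13.25
tool_pos: [0.533, -0.1865, 0.2666]
tool_rot: [0.025, 0.998, -0.029, 0.045]
contact_force: [-0.1, -0.2, -0.6]
gripper_width: 0.447
```

```bash
python3 hold.py
```

```text
13.35 [ 539.2 -189.3  283.3] 0.449 psi -3.1 F [ 1.2 -0.6  1.1] tilt(toolz) [ 0.115 -0.065] j [-0.46 -0.19  1.76 -0.01  1.44  1.16]
tilt rad/tan mrad 129.7 -23.1 r 571.5
```

>>> step_arm --pt "0 0 0 0" --pt "0 0 0 0"

```text
time: 13.55
tool_pos: [0.5402, -0.1898, 0.2895]
tool_rot: [0.032, 0.997, -0.029, 0.062]
contact_force: [0.3, -0.5, 0.2]
gripper_width: 0.449
```

```bash
python3 hold.py
```

```text
13.65 [ 539.9 -189.6  288. ] 0.451 psi -3.1 F [-0.5 -0.3  0.1] tilt(toolz) [ 0.119 -0.067] j [-0.46 -0.19  1.76 -0.01  1.44  1.16]
tilt rad/tan mrad 134.9 -23.8 r 572.2
```

>>> step_arm --pt "0 0 50 0"

```text
time: 13.75
tool_pos: [0.5497, -0.1948, 0.2469]
tool_rot: [0.035, 0.997, -0.029, 0.068]
contact_force: [1.8, -1.9, -0.1]
gripper_width: 0.453
```

```bash
python3 hold.py; python3 hold.py
```

```text
13.85 [ 542.3 -191.3  230.5] 0.451 psi -3.2 F [-1.  -0.4 -0.8] tilt(toolz) [ 0.107 -0.061] j [-0.47 -0.15  1.81 -0.01  1.35  1.16]
tilt rad/tan mrad 121.1 -21.9 r 575.0
13.95 [ 544.7 -192.4  236.6] 0.451 psi -3.1 F [0.3 0.1 0.9] tilt(toolz) [ 0.115 -0.065] j [-0.47 -0.15  1.8  -0.01  1.36  1.16]
tilt rad/tan mrad 130.1 -22.9 r 577.7
```

>>> step_arm --pt "0 0 -10 0" --pt "0 0 -10 0" --pt "0 0 -10 0" --pt "0 0 -10 0" --pt "0 0 -10 0"

```text
time: 14.45
tool_pos: [0.5402, -0.1897, 0.2977]
tool_rot: [0.033, 0.997, -0.029, 0.063]
contact_force: [-0.6, 0.8, 0.2]
gripper_width: 0.447
```

```bash
python3 hold.py; python3 hold.py
```

```text
14.55 [ 541.  -190.   299.2] 0.454 psi -3.1 F [0.4 0.2 1.5] tilt(toolz) [ 0.126 -0.07 ] j [-0.46 -0.2   1.74 -0.01  1.45  1.16]
tilt rad/tan mrad 142.4 -24.7 r 573.4
14.65 [ 540.  -189.6  295.8] 0.449 psi -3.1 F [ 1.4 -0.3 -0.4] tilt(toolz) [ 0.122 -0.068] j [-0.46 -0.2   1.75 -0.01  1.45  1.16]
tilt rad/tan mrad 137.5 -24.1 r 572.3
```

>>> step_arm --pt "0 0 10 0" --pt "0 0 10 0" --pt "0 0 10 0" --pt "0 0 10 0" --pt "0 0 10 0"

```text
time: 15.15
tool_pos: [0.5452, -0.1927, 0.2388]
tool_rot: [0.031, 0.997, -0.029, 0.06]
contact_force: [-0.6, 0.2, -0.3]
gripper_width: 0.449
```

```bash
python3 hold.py; python3 hold.py
```

```text
15.25 [ 544.3 -192.2  237.3] 0.448 psi -3.1 F [0.1 0.6 0.4] tilt(toolz) [ 0.114 -0.064] j [-0.47 -0.15  1.8  -0.01  1.36  1.16]
tilt rad/tan mrad 128.8 -22.7 r 577.3
15.35 [ 545.4 -192.7  240.2] 0.445 psi -3.1 F [ 0.3 -0.2  0.1] tilt(toolz) [ 0.118 -0.066] j [-0.47 -0.15  1.8  -0.01  1.36  1.16]
tilt rad/tan mrad 133.1 -23.2 r 578.4
```

```bash
cat > hn.py <<'E'
import sys
from plant import grab_frame
for _ in range(int(sys.argv[1])): grab_frame('wrist')
import st
E
echo
```

>>> step_arm --pt "0 0 50 0"

```text
time: 15.45
tool_pos: [0.5564, -0.1984, 0.2008]
tool_rot: [0.035, 0.997, -0.029, 0.068]
contact_force: [0.7, -0.9, 0.8]
gripper_width: 0.449
```

```bash
python3 hn.py 2
```

```text
15.55 [ 548.4 -194.6  185.4] 0.448 psi -3.2 F [-1.2  0.7 -1.8] tilt(toolz) [ 0.109 -0.062] j [-0.47 -0.1   1.84 -0.01  1.27  1.16]
tilt rad/tan mrad 123.2 -21.9 r 581.9
```

>>> step_arm --pt "0 0 -50 0"

```text
time: 15.65
tool_pos: [0.5389, -0.1896, 0.2269]
tool_rot: [0.026, 0.998, -0.029, 0.048]
contact_force: [0.5, -0.2, 0.2]
gripper_width: 0.454
```

```bash
python3 hn.py 3;python3 hn.py 1
```

```text
15.8 [ 545.2 -192.6  241.4] 0.451 psi -3.1 F [-0.1 -0.1  0.1] tilt(toolz) [ 0.117 -0.066] j [-0.47 -0.15  1.8  -0.01  1.36  1.16]
tilt rad/tan mrad 132.6 -23.2 r 578.2
15.85 [ 544.4 -192.2  239.2] 0.45 psi -3.1 F [-0.4 -1.1 -0.2] tilt(toolz) [ 0.114 -0.065] j [-0.47 -0.15  1.8  -0.01  1.36  1.16]
tilt rad/tan mrad 129.3 -22.8 r 577.3
```

>>> step_arm --pt "0 0 50 0"

```text
time: 15.95
tool_pos: [0.5548, -0.1977, 0.199]
tool_rot: [0.034, 0.997, -0.029, 0.066]
contact_force: [1.1, -0.5, 0.1]
gripper_width: 0.452
```

```bash
python3 hn.py 1; python3 hn.py 1
```

```text
16.0 [ 549.  -195.   184.3] 0.451 psi -3.2 F [-3.6  2.1 -6.8] tilt(toolz) [ 0.111 -0.063] j [-0.47 -0.1   1.84 -0.01  1.27  1.16]
tilt rad/tan mrad 125.7 -22.2 r 582.6
16.05 [ 547.1 -194.   183.7] 0.448 psi -3.2 F [-1.4 -0.7 -0.8] tilt(toolz) [ 0.105 -0.06 ] j [-0.47 -0.1   1.84 -0.01  1.27  1.16]
tilt rad/tan mrad 119.0 -21.4 r 580.4
```

>>> step_arm --pt "0 0 -50 0"

```text
time: 16.15
tool_pos: [0.5372, -0.1888, 0.2244]
tool_rot: [0.025, 0.998, -0.029, 0.045]
contact_force: [-0.2, -0.5, -0.3]
gripper_width: 0.451
```

```bash
python3 hn.py 4
```

```text
16.35 [ 542.7 -191.4  236.4] 0.452 psi -3.2 F [-0.3 -0.1 -0.6] tilt(toolz) [ 0.109 -0.062] j [-0.47 -0.15  1.8  -0.01  1.36  1.16]
tilt rad/tan mrad 123.1 -22.1 r 575.5
```

>>> step_arm --pt "0 0 -50 0" --pt "0 0 50 0"

```text
time: 16.55
tool_pos: [0.5445, -0.1921, 0.2486]
tool_rot: [0.031, 0.997, -0.029, 0.059]
contact_force: [2.4, -0.3, 0.9]
gripper_width: 0.455
```

```bash
python3 hn.py 2;python3 hn.py 1; python3 hn.py 1
```

```text
16.65 [ 535.2 -187.7  227.4] 0.447 psi -3.2 F [-0.7  0.6 -1.7] tilt(toolz) [ 0.084 -0.05 ] j [-0.47 -0.15  1.81 -0.01  1.38  1.16]
tilt rad/tan mrad 95.9 -18.9 r 567.2
16.7 [ 535.8 -188.   228.9] 0.451 psi -3.2 F [ 0.5 -0.3 -0.9] tilt(toolz) [ 0.086 -0.05 ] j [-0.47 -0.15  1.81 -0.01  1.38  1.16]
tilt rad/tan mrad 97.7 -19.0 r 567.8
16.75 [ 536.8 -188.5  230.9] 0.448 psi -3.2 F [-0.2  0.6  0.1] tilt(toolz) [ 0.089 -0.052] j [-0.47 -0.15  1.81 -0.01  1.38  1.16]
tilt rad/tan mrad 101.2 -19.5 r 569.0
```

>>> step_arm --pt "0 0 -50 0" --pt "0 0 50 0"

```text
time: 16.95
tool_pos: [0.5395, -0.1897, 0.2474]
tool_rot: [0.027, 0.998, -0.029, 0.05]
contact_force: [1.3, -1.4, 2.1]
gripper_width: 0.45
```

```bash
python3 hn.py 2;python3 hn.py 1; python3 hn.py 1
```

```text
17.05 [ 530.3 -185.3  226.8] 0.448 psi -3.3 F [-0.1  0.7 -1.2] tilt(toolz) [ 0.067 -0.041] j [-0.47 -0.15  1.82 -0.01  1.4   1.16]
tilt rad/tan mrad 77.0 -16.5 r 561.7
17.1 [ 530.8 -185.5  228.2] 0.449 psi -3.3 F [-0.3 -0.5  0.1] tilt(toolz) [ 0.069 -0.042] j [-0.47 -0.15  1.81 -0.01  1.4   1.16]
tilt rad/tan mrad 78.8 -16.7 r 562.3
17.15 [ 531.7 -186.   230. ] 0.447 psi -3.3 F [-0.5 -0.2 -0.4] tilt(toolz) [ 0.072 -0.043] j [-0.47 -0.15  1.81 -0.01  1.4   1.16]
tilt rad/tan mrad 82.0 -17.1 r 563.3
```

>>> step_arm --pt "0 0 -50 0" --pt "0 0 50 0"

```text
time: 17.35
tool_pos: [0.5351, -0.1874, 0.2474]
tool_rot: [0.023, 0.998, -0.029, 0.042]
contact_force: [2.4, -1.3, 3.1]
gripper_width: 0.447
```

```bash
python3 hn.py 2
```

```text
17.45 [ 525.7 -183.   226.6] 0.447 psi -3.3 F [-0.5  0.6 -2.7] tilt(toolz) [ 0.052 -0.033] j [-0.47 -0.15  1.82 -0.01  1.41  1.16]
tilt rad/tan mrad 59.6 -14.3 r 556.6
```

>>> step_arm --pt "0 0 -50 0" --pt "0 0 50 0"

```text
time: 17.65
tool_pos: [0.5275, -0.1837, 0.2426]
tool_rot: [0.017, 0.999, -0.029, 0.029]
contact_force: [3.6, -1.5, 1.7]
gripper_width: 0.451
```

```bash
python3 hn.py 2
```

```text
17.75 [ 518.3 -179.3  222.8] 0.45 psi -3.4 F [-0.4  0.5 -2. ] tilt(toolz) [ 0.026 -0.021] j [-0.47 -0.15  1.82 -0.01  1.44  1.16]
tilt rad/tan mrad 31.7 -10.8 r 548.4
```

>>> step_arm --pt "0 0 -50 0" --pt "0 0 50 0"

```text
time: 17.95
tool_pos: [0.5199, -0.1799, 0.2385]
tool_rot: [0.011, 0.999, -0.029, 0.015]
contact_force: [1.1, -1.0, 1.3]
gripper_width: 0.452
```

```bash
python3 hn.py 2
```

```text
18.05 [ 510.6 -175.4  219. ] 0.45 psi -3.4 F [-0.6  0.9 -1.8] tilt(toolz) [-0.    -0.007] j [-0.47 -0.15  1.82 -0.01  1.46  1.16]
tilt rad/tan mrad 2.2 -6.9 r 539.9
```

>>> step_arm --pt "0 0 -50 0" --pt "0 0 50 0"

```text
time: 18.25
tool_pos: [0.5122, -0.1761, 0.2345]
tool_rot: [0.004, 1.0, -0.029, 0.001]
contact_force: [2.3, -1.0, 1.8]
gripper_width: 0.448
```

```bash
python3 hn.py 2
```

```text
18.35 [ 502.7 -171.4  215.4] 0.445 psi -3.4 F [-0.8 -0.1 -2.4] tilt(toolz) [-0.028  0.007] j [-0.47 -0.14  1.83 -0.01  1.48  1.16]
tilt rad/tan mrad -28.2 -2.7 r 531.2
```

>>> step_arm --pt "0 0 0 0" --pt "0 0 0 0"

```text
time: 18.55
tool_pos: [0.5022, -0.1711, 0.2165]
tool_rot: [-0.004, 0.999, -0.029, -0.015]
contact_force: [0.3, -1.3, 0.2]
gripper_width: 0.453
```

```bash
python3 hn.py 1; sed -i 's/np.savez(.w.,im=im,W=W); //' m1.py; python3 -c "
from h import *
im,d,K,k1,E=grab('wrist'); W=cloud(d,K,k1,E); np.savez('w',im=im,W=W); z=W[...,2]
reg=(W[...,0]>.33)&(W[...,0]<.75)&(W[...,1]>-.32)&(W[...,1]<.0)
for n,m in dict(roof=reg&(z>.046)&(z<.0525)&(W[...,0]>.58),knob=reg&(z>.068)&(z<.1),wood=reg&(z>.015)&(z<.042)&(W[...,0]<.66)).items():
    for st,p in comps(im,W,m,100): print(n,st.tolist(),rect(p),'z',np.percentile(p[:,2],[5,50,95]).round(3))
"
```

```text
18.6 [ 502.5 -171.3  217. ] 0.448 psi -3.4 F [ 0.6 -0.5 -0.5] tilt(toolz) [-0.029  0.007] j [-0.47 -0.14  1.83 -0.01  1.49  1.16]
tilt rad/tan mrad -29.9 -2.4 r 530.9
roof [215, 0, 199, 53, 8879] (643.8, -169.7, 177.6, 43.0, 86.5) z [0.048 0.049 0.051]
knob [164, 24, 25, 19, 317] (640.8, -56.2, 11.3, 11.7, 29.2) z [0.071 0.086 0.088]
knob [306, 219, 22, 23, 468] (453.7, -160.1, 21.4, 22.3, 86.3) z [0.071 0.076 0.077]
wood [395, 49, 12, 26, 181] (611.2, -251.8, 25.5, 1.6, 14.9) z [0.016 0.029 0.041]
wood [225, 52, 13, 24, 202] (619.1, -84.8, 1.5, 23.8, 67.6) z [0.017 0.029 0.041]
wood [244, 147, 145, 52, 5943] (502.6, -163.3, 155.1, 52.9, 86.3) z [0.025 0.032 0.039]
wood [308, 203, 19, 9, 141] (462.9, -160.3, 20.0, 2.0, 88.3) z [0.017 0.03  0.04 ]
wood [253, 228, 8, 31, 171] (418.0, -83.1, 5.2, 35.1, 86.7) z [0.017 0.028 0.029]
wood [377, 229, 7, 26, 136] (411.6, -232.8, 5.1, 29.2, 86.9) z [0.017 0.027 0.029]
wood [287, 262, 74, 10, 648] (380.7, -162.5, 92.1, 6.2, 86.2) z [0.016 0.025 0.029]
```

```bash
python3 -c "
from h import *
go([453.7,-160.1,95],-3.6,step=35)"
```

```text
[[-11.5,-1.9,30.9,0.1],[-11.5,-1.9,30.9,0.1],[-11.5,-1.9,30.9,0.1],[-11.5,-1.9,30.9,0.1]]
```

>>> step_arm --pt "-12 -2 31 0" --pt "-12 -2 31 0" --pt "-12 -2 31 0" --pt "-12 -2 31 0" --pt "0 0 0 0" --pt "0 0 0 0"

```text
time: 19.25
tool_pos: [0.4575, -0.163, 0.1018]
tool_rot: [0.001, 1.0, -0.029, -0.006]
contact_force: [1.4, -0.6, 1.5]
gripper_width: 0.452
```

```bash
python3 -c "
from st import *
go([453.7,-160.1,45],-3.6,n=3)"
```

```text
19.25 [ 457.5 -163.   101.8] 0.452 psi -3.4 F [ 1.4 -0.6  1.5] tilt(toolz) [-0.013 -0.001] j [-0.49 -0.16  2.04 -0.01  1.27  1.14]
tilt rad/tan mrad -11.9 -5.1 r 485.7
[[-1.1,-0.9,19.0,0.1],[-1.1,-0.9,19.0,0.1],[-1.1,-0.9,19.0,0.1]]
```

>>> step_arm --pt "-1.5 -0.9 19 0" --pt "-1.5 -0.9 19 0" --pt "-1.3 -0.9 18 0" --pt "0 0 0 0"

```text
time: 19.65
tool_pos: [0.4625, -0.1647, 0.0564]
tool_rot: [0.005, 1.0, -0.029, 0.002]
contact_force: [-1.0, 0.3, -0.5]
gripper_width: 0.45
```

>>> step_arm --pt "0 0 0 0" --pt "0 0 0 0" --pt "0 0 0 0" --pt "0 0 0 0" --claw 0

```text
time: 20.05
tool_pos: [0.4666, -0.1664, 0.062]
tool_rot: [0.006, 1.0, -0.029, 0.006]
contact_force: [0.8, -0.0, -3.8]
gripper_width: 0.212
```

```bash
python3 -c "
from st import *"
```

```text
20.05 [ 466.6 -166.4   62. ] 0.212 psi -3.3 F [ 0.8 -0.  -3.8] tilt(toolz) [ 0.011 -0.013] j [-0.49 -0.1   2.06 -0.01  1.16  1.14]
tilt rad/tan mrad 14.9 -8.3 r 495.4
```

>>> step_arm --pt "0 0 0 0" --pt "0 0 0 0" --claw 45

```text
time: 20.25
tool_pos: [0.4675, -0.167, 0.0634]
tool_rot: [0.007, 1.0, -0.029, 0.007]
contact_force: [0.1, -0.2, 0.4]
gripper_width: 0.444
```

```bash
cat > look.py <<'E'
from h import *
grab_frame('wrist'); 
import st
im,d,K,k1,E=grab('wrist'); W=cloud(d,K,k1,E); np.savez('w',im=im,W=W); z=W[...,2]
reg=(W[...,0]>.33)&(W[...,0]<.75)&(W[...,1]>-.32)&(W[...,1]<.0)
for n,m in dict(roof=reg&(z>.046)&(z<.0525)&(W[...,0]>.58),knob=reg&(z>.068)&(z<.1),wood=reg&(z>.015)&(z<.042)&(W[...,0]<.66)).items():
    for q,p in comps(im,W,m,100): print(n,q.tolist(),rect(p),'z',np.percentile(p[:,2],[5,50,95]).round(3))
E
python3 look.py; python3 -c "
from h import *
go([453.7,-160.1,46],-3.6,n=3)"
```

```text
20.3 [ 467.6 -167.1   63.6] 0.444 psi -3.3 F [0.6 0.3 0. ] tilt(toolz) [ 0.014 -0.014] j [-0.49 -0.1   2.06 -0.01  1.16  1.14]
tilt rad/tan mrad 17.7 -9.0 r 496.6
knob [244, 245, 43, 78, 1287] (471.2, -146.1, 23.2, 14.1, 34.8) z [0.071 0.086 0.098]
knob [361, 245, 44, 78, 1307] (468.6, -187.5, 14.3, 22.8, 49.2) z [0.072 0.087 0.099]
knob [301, 266, 45, 45, 1893] (456.3, -165.8, 22.1, 22.0, 86.0) z [0.07  0.076 0.077]
wood [183, 128, 271, 95, 20390] (504.8, -169.0, 156.5, 53.2, 86.2) z [0.025 0.032 0.039]
wood [306, 229, 34, 19, 542] (465.4, -166.4, 19.9, 1.7, 86.4) z [0.017 0.03  0.041]
wood [206, 272, 15, 28, 298] (427.6, -89.2, 21.5, 5.1, 0.5) z [0.016 0.024 0.029]
wood [422, 272, 16, 28, 339] (418.1, -238.9, 6.0, 20.9, 85.5) z [0.016 0.025 0.029]
wood [273, 328, 103, 18, 1747] (383.7, -163.1, 76.5, 6.4, 86.2) z [0.016 0.024 0.029]
[[-4.8,-2.1,5.7,0.1],[-4.8,-2.1,5.7,0.1],[-4.8,-2.1,5.7,0.1]]
```

>>> step_arm --pt "-5 -0.5 7 0" --pt "-5 -0.5 7 0" --pt "-4 -0.5 6 0.5"

```text
time: 20.65
tool_pos: [0.4542, -0.1655, 0.0433]
tool_rot: [0.008, 0.999, -0.034, 0.008]
contact_force: [-0.0, 0.4, 0.6]
gripper_width: 0.45
```

```bash
python3 hn.py 4; python3 -c "
from h import *
go([455.8,-165.8,46],-3.9,n=2)"
```

```text
20.85 [ 454.4 -165.5   43.6] 0.446 psi -3.8 F [0.  0.1 0. ] tilt(toolz) [ 0.016 -0.016] j [-0.5  -0.1   2.1  -0.01  1.12  1.14]
tilt rad/tan mrad 20.1 -9.2 r 483.7
[[0.7,0.1,-1.2,0.0],[0.7,0.1,-1.2,0.0]]
```

>>> step_arm --pt "0 0 0 0" --pt "0 0 0 0" --pt "0 0 0 0" --pt "0 0 -4 0" --pt "0 0 -1 -3" --pt "0 0 0 -6" --claw 0

```text
time: 21.45
tool_pos: [0.4534, -0.1648, 0.0479]
tool_rot: [0.007, 0.999, 0.048, 0.006]
contact_force: [-1.0, -0.3, -4.2]
gripper_width: 0.224
```

```bash
python3 -c "
import st"
```

```text
21.45 [ 453.4 -164.8   47.9] 0.224 psi 5.5 F [-1.  -0.3 -4.2] tilt(toolz) [ 0.013 -0.014] j [-0.5  -0.11  2.1  -0.01  1.14  0.98]
tilt rad/tan mrad 17.3 -8.6 r 482.5
```

>>> step_arm --pt "0 0 0 -8" --pt "0 0 0 -8" --pt "0 0 0 -8" --pt "0 0 0 -8" --pt "0 0 0 -8" --pt "0 0 0 -8" --pt "0 0 0 -8" --pt "0 0 0 -8"

```text
time: 22.25
tool_pos: [0.453, -0.1628, 0.0461]
tool_rot: [0.008, 0.809, 0.588, 0.003]
contact_force: [1.6, 1.5, -2.7]
gripper_width: 0.225
```

```bash
python3 -c "
import st"
```

```text
22.25 [ 453.  -162.8   46.1] 0.225 psi 72.0 F [ 1.6  1.5 -2.7] tilt(toolz) [ 0.015 -0.01 ] j [-0.5  -0.11  2.1  -0.    1.13 -0.18]
tilt rad/tan mrad 17.2 -4.9 r 481.4
```

Steady. Continuing the turn, 105° to go.

>>> step_arm --pt "0 0 -0.5 -8" --pt "0 0 -0.5 -8" --pt "0 0 -0.5 -8" --pt "0 0 0 -8" --pt "0 0 0 -8" --pt "0 0 0 -8" --pt "0 0 0 -8" --pt "0 0 0 -8"

```text
time: 23.05
tool_pos: [0.4527, -0.1601, 0.0463]
tool_rot: [0.008, 0.354, 0.935, 0.0]
contact_force: [1.3, 0.3, -2.4]
gripper_width: 0.225
```

>>> step_arm --pt "0 0 0 -8" --pt "0 0 0 -8" --pt "0 0 0 -8" --pt "0 0 0 -8" --pt "0 0 0 -4"

```text
time: 23.55
tool_pos: [0.4547, -0.1587, 0.0472]
tool_rot: [0.011, 0.035, 0.999, -0.0]
contact_force: [0.5, 0.9, -2.5]
gripper_width: 0.226
```

```bash
python3 -c "
import st"; python3 look.py
```

```text
23.55 [ 454.7 -158.7   47.2] 0.226 psi 176.0 F [ 0.5  0.9 -2.5] tilt(toolz) [ 0.021 -0.001] j [-0.5  -0.11  2.1   0.01  1.13 -2.  ]
tilt rad/tan mrad 20.2 5.8 r 481.6
23.6 [ 454.6 -158.7   47.2] 0.228 psi 176.0 F [ 0.5 -0.9 -1.8] tilt(toolz) [ 0.021 -0.001] j [-0.5  -0.11  2.1   0.01  1.13 -2.  ]
tilt rad/tan mrad 20.1 5.5 r 481.5
knob [199, 259, 251, 89, 7087] (452.9, -158.5, 87.1, 26.1, 86.1) z [0.072 0.084 0.099]
wood [162, 107, 310, 107, 26443] (406.3, -155.7, 156.6, 52.9, 85.9) z [0.026 0.034 0.041]
wood [305, 219, 37, 20, 625] (445.8, -158.5, 20.1, 2.3, 85.9) z [0.017 0.03  0.041]
wood [193, 266, 22, 37, 491] (482.1, -236.0, 5.9, 18.7, 88.4) z [0.016 0.028 0.033]
wood [433, 267, 21, 34, 493] (492.4, -86.4, 6.0, 18.8, 84.7) z [0.016 0.027 0.032]
wood [295, 326, 59, 26, 1446] (527.3, -163.6, 39.4, 6.8, 85.5) z [0.016 0.027 0.034]
```

```bash
python3 -c "
from h import *
go([519,-162.8,45],176.9,step=12)"
```

```text
[[-10.8,0.2,0.6,-0.2],[-10.8,0.1,0.6,-0.2],[-10.8,0.1,0.6,-0.2],[-10.8,0.1,0.6,-0.2],[-10.8,0.0,0.6,-0.2],[-10.8,-0.0,0.6,-0.2]]
```

>>> step_arm --pt "-10.8 0.2 0.5 -0.2" --pt "-10.8 0.1 0.5 -0.2" --pt "-10.8 0.1 0.5 -0.2" --pt "-10.8 0.1 0.5 -0.2" --pt "-10.8 0 0.5 -0.2" --pt "-8 0 0.5 0"

```text
time: 24.25
tool_pos: [0.5178, -0.1621, 0.044]
tool_rot: [0.004, 0.029, 1.0, 0.0]
contact_force: [-10.2, 1.0, 10.9]
gripper_width: 0.226
```

```bash
python3 look.py; python3 -c "
from h import *
go([601,-167.3,44],176.9,step=10)"
```

```text
24.3 [ 519.2 -162.4   44.4] 0.226 psi 176.7 F [-1.8  0.2  1.4] tilt(toolz) [ 0.011 -0.   ] j [-0.44  0.05  1.95  0.    1.13 -1.96]
tilt rad/tan mrad 10.8 2.9 r 544.0
knob [193, 261, 262, 99, 8422] (518.3, -162.4, 88.7, 27.4, 87.1) z [0.072 0.088 0.099]
knob [201, 333, 15, 20, 106] (521.6, -202.5, 4.4, 10.5, 53.7) z [0.096 0.099 0.1  ]
knob [429, 334, 19, 20, 113] (526.1, -121.3, 6.6, 8.4, 83.8) z [0.096 0.099 0.1  ]
wood [162, 105, 313, 108, 26888] (470.0, -159.4, 156.8, 53.1, 86.6) z [0.025 0.032 0.039]
wood [305, 219, 38, 21, 677] (509.3, -161.9, 20.0, 2.2, 85.7) z [0.017 0.03  0.041]
wood [194, 267, 19, 35, 437] (546.0, -238.9, 5.8, 17.8, 86.9) z [0.016 0.026 0.029]
wood [436, 267, 19, 35, 451] (554.8, -88.9, 6.3, 18.2, 87.6) z [0.016 0.026 0.029]
wood [295, 327, 59, 22, 1184] (591.0, -166.3, 39.1, 6.4, 87.0) z [0.016 0.025 0.029]
wood [199, 383, 19, 17, 104] (631.1, -249.8, 1.4, 21.7, 85.9) z [0.016 0.027 0.039]
wood [430, 382, 18, 18, 105] (639.6, -89.0, 1.4, 21.2, 87.7) z [0.016 0.027 0.04 ]
[[-9.1,-0.0,0.2,-0.0],[-9.1,-0.0,0.2,-0.0],[-9.1,-0.0,0.2,-0.0],[-9.1,-0.0,0.2,-0.0],[-9.1,-0.0,0.2,-0.0],[-9.1,-0.0,0.2,-0.0],[-9.1,-0.0,0.2,-0.0],[-9.1,-0.0,0.2,-0.0]]
[[-9.1,-0.1,0.2,-0.0]]
```

>>> step_arm --pt "-9 0.2 -0.1 0" --pt "-9 0.2 -0.1 0" --pt "-9 0.2 -0.1 0" --pt "-9 0.1 -0.1 0" --pt "-9 0 -0.1 0"

```text
time: 24.85
tool_pos: [0.5665, -0.1642, 0.0444]
tool_rot: [0.006, 0.03, 1.0, 0.0]
contact_force: [-2.4, 0.9, 0.1]
gripper_width: 0.224
```

```bash
python3 look.py | grep -v knob; python3 -c "
from h import *
go([601,-168,44],176.9,step=8)"
```

```text
24.9 [ 568.1 -164.4   44.9] 0.23 psi 176.6 F [ 0.1  0.8 -1.5] tilt(toolz) [ 0.014 -0.001] j [-0.41  0.15  1.84  0.01  1.14 -1.92]
tilt rad/tan mrad 13.8 3.3 r 591.4
roof [295, 345, 59, 11, 444] (625.7, -167.6, 33.2, 6.3, 86.5) z [0.046 0.049 0.05 ]
roof [199, 360, 42, 40, 295] (646.6, -231.1, 4.8, 43.0, 43.7) z [0.048 0.049 0.05 ]
roof [423, 382, 26, 18, 131] (660.8, -101.1, 22.8, 4.3, 42.5) z [0.048 0.049 0.05 ]
wood [162, 105, 313, 108, 26814] (519.1, -161.3, 156.7, 53.0, 86.7) z [0.025 0.033 0.039]
wood [305, 219, 38, 21, 672] (558.3, -163.9, 19.8, 1.8, 86.2) z [0.017 0.03  0.041]
wood [165, 267, 49, 52, 918] (599.2, -245.1, 15.8, 26.9, 41.5) z [0.016 0.027 0.039]
wood [435, 267, 45, 49, 886] (607.2, -88.9, 23.8, 15.4, 38.4) z [0.016 0.027 0.038]
wood [295, 327, 59, 18, 973] (638.6, -168.4, 39.0, 3.5, 86.8) z [0.016 0.023 0.03 ]
[[-6.6,-0.3,0.3,-0.1],[-6.6,-0.3,0.3,-0.1],[-6.6,-0.3,0.3,-0.1],[-6.6,-0.3,0.3,-0.1],[-6.6,-0.3,0.3,-0.1]]
```

>>> step_arm --pt "-7 -0.4 0.2 0" --pt "-7 -0.4 0.2 0" --pt "-7 -0.4 0.2 0" --pt "-6 -0.3 0.2 0"

```text
time: 25.35
tool_pos: [0.595, -0.1674, 0.0442]
tool_rot: [0.005, 0.03, 1.0, 0.0]
contact_force: [-3.6, 0.5, 2.1]
gripper_width: 0.225
```

```bash
python3 look.py | grep -v knob; python3 -c "
from h import *
go([602,-168,44],176.9,step=5)"
```

```text
25.4 [ 595.9 -167.6   44.4] 0.223 psi 176.6 F [-3.2  0.1  2.1] tilt(toolz) [ 0.012 -0.   ] j [-0.4   0.21  1.77  0.    1.15 -1.91]
tilt rad/tan mrad 11.7 3.1 r 619.0
roof [290, 241, 68, 8, 330] (585.8, -167.0, 32.3, 1.9, 86.9) z [0.047 0.05  0.052]
roof [455, 303, 33, 18, 327] (631.7, -89.1, 17.9, 9.1, 82.7) z [0.047 0.049 0.05 ]
roof [163, 305, 27, 17, 244] (621.0, -251.5, 7.5, 16.4, 31.9) z [0.047 0.049 0.05 ]
roof [295, 313, 59, 43, 2116] (640.9, -170.0, 32.7, 29.9, 86.0) z [0.048 0.049 0.05 ]
roof [193, 335, 19, 21, 127] (644.7, -239.6, 3.7, 19.1, 39.4) z [0.048 0.049 0.05 ]
roof [209, 360, 32, 31, 231] (668.9, -229.1, 4.9, 32.9, 44.3) z [0.048 0.049 0.05 ]
roof [408, 360, 30, 29, 214] (675.2, -115.1, 29.4, 4.7, 39.5) z [0.048 0.049 0.05 ]
wood [162, 105, 313, 108, 26880] (546.6, -164.7, 156.6, 53.1, 86.5) z [0.025 0.032 0.039]
wood [305, 219, 38, 21, 685] (586.0, -167.1, 20.0, 2.0, 86.6) z [0.017 0.03  0.041]
wood [435, 245, 55, 59, 1753] (624.1, -89.9, 13.3, 37.2, 73.5) z [0.017 0.028 0.04 ]
wood [160, 247, 53, 58, 1684] (615.1, -247.4, 35.4, 13.4, 10.7) z [0.017 0.028 0.04 ]
[[-3.1,-0.0,0.3,-0.1],[-3.1,-0.0,0.3,-0.1]]
```

>>> step_arm --pt "-3 0 0 0" --pt "-3 0 0 0" --pt "-2 0 0 0"

```text
time: 25.75
tool_pos: [0.602, -0.1681, 0.0441]
tool_rot: [0.003, 0.029, 1.0, -0.0]
contact_force: [-12.0, -0.3, 6.8]
gripper_width: 0.225
```

```bash
python3 look.py | grep -v knob|grep -v roof
```

```text
25.8 [ 602.  -168.1   44.1] 0.225 psi 176.7 F [-9.1 -0.7  5.5] tilt(toolz) [ 0.007 -0.   ] j [-0.39  0.23  1.75  0.    1.16 -1.91]
tilt rad/tan mrad 6.4 1.6 r 625.1
wood [161, 104, 314, 109, 26868] (552.7, -165.3, 156.5, 53.0, 87.0) z [0.025 0.032 0.039]
wood [305, 219, 38, 21, 683] (592.0, -167.7, 20.0, 1.8, 86.7) z [0.016 0.03  0.041]
wood [436, 237, 56, 59, 1784] (626.9, -89.8, 12.2, 42.1, 72.8) z [0.017 0.028 0.04 ]
wood [158, 239, 55, 58, 1737] (618.0, -248.0, 40.7, 11.6, 12.3) z [0.017 0.028 0.04 ]
```

>>> step_arm --pt "-2 0 0 0" --pt "-2 0 0 0"

```text
time: 26.05
tool_pos: [0.6019, -0.1682, 0.0441]
tool_rot: [-0.002, 0.028, 1.0, 0.0]
contact_force: [-13.5, 1.6, 7.8]
gripper_width: 0.223
```

```bash
python3 look.py | grep -v knob|grep -v roof
```

```text
26.1 [ 601.9 -168.2   44.1] 0.228 psi 176.8 F [-14.5   1.2   7.7] tilt(toolz) [-0.005  0.001] j [-0.39  0.24  1.74 -0.    1.17 -1.91]
tilt rad/tan mrad -4.7 -0.5 r 625.0
wood [162, 105, 312, 108, 26760] (552.7, -165.6, 156.7, 53.0, 87.0) z [0.025 0.032 0.039]
wood [304, 220, 39, 21, 669] (592.1, -167.8, 20.0, 2.0, 88.1) z [0.017 0.03  0.041]
wood [157, 239, 56, 58, 1704] (618.0, -248.2, 40.8, 11.4, 12.2) z [0.016 0.028 0.04 ]
wood [436, 238, 55, 58, 1756] (626.5, -89.7, 11.8, 41.9, 72.2) z [0.017 0.028 0.04 ]
```

>>> step_arm --pt "0 0 0 0" --pt "0 0 0 0" --pt "0 0 -25 0" --pt "0 0 -35 0" --pt "25 0 -35 0" --pt "25 0 -30 0" --pt "25 0 0 0" --claw 45

```text
time: 26.85
tool_pos: [0.5334, -0.1653, 0.1758]
tool_rot: [0.008, 0.028, 1.0, -0.002]
contact_force: [0.1, -0.3, -0.2]
gripper_width: 0.452
```

```bash
python3 look.py; python3 -c "
from h import *
z=np.load('w.npz'); save('w2',z['im'])"
```

```text
26.9 [ 529.5 -164.4  173.1] 0.449 psi 176.8 F [ 2.1 -0.2  0.1] tilt(toolz) [ 0.01  -0.002] j [-0.44 -0.08  1.84  0.    1.37 -1.95]
tilt rad/tan mrad 9.6 1.1 r 554.4
roof [273, 281, 103, 50, 3997] (653.3, -171.2, 108.5, 60.5, 86.7) z [0.048 0.049 0.05 ]
knob [312, 262, 25, 26, 610] (601.6, -168.3, 21.7, 22.6, 86.8) z [0.07  0.076 0.077]
wood [243, 179, 161, 58, 7383] (552.4, -165.3, 155.3, 53.3, 86.9) z [0.024 0.032 0.039]
wood [314, 239, 21, 12, 226] (592.0, -167.8, 20.0, 2.2, 86.2) z [0.017 0.029 0.041]
wood [236, 249, 16, 30, 234] (609.5, -252.3, 21.7, 2.9, 22.9) z [0.017 0.029 0.041]
wood [398, 249, 17, 32, 261] (620.2, -84.1, 3.4, 26.3, 64.6) z [0.016 0.029 0.04 ]
```

View pics/w2.png

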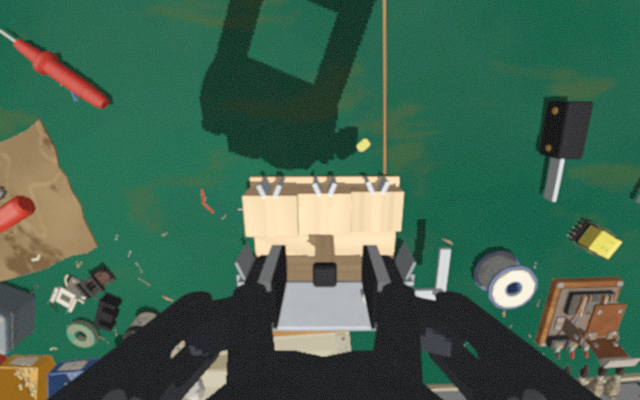

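The rack is home with its slots facing the robot; the V mouths are at px (271,188), (325,187) and (377,186). The catch is still open, and the low gauge is at (567,128).

```bash
python3 - <<'E'
from h import *
z=np.load('w.npz'); W=z['W'];im=z['im']
SOn=np.array([601.4,-168.2]); a=np.radians(-3.1)
P=W.reshape(-1,3)*1000; P=P[np.isfinite(P[:,2])]
d=P[:,:2]-SOn; x=d[:,0]*np.cos(a)+d[:,1]*np.sin(a); y=-d[:,0]*np.sin(a)+d[:,1]*np.cos(a); zz=P[:,2]
for lo in range(-84,84,6):
    m=(y>lo)&(y<lo+6)&(x>-55)&(x<-30)&(zz<60); print(lo+3, np.median(zz[m]).round(1) if m.sum() else None, end=' | ')
print()
# within the mouth zone: low points
for x0,x1 in((-74,-69),(-69,-66)):
    m=(x>x0)&(x<x1)&(zz<16)&(zz>0)&(abs(y)<76); h,e=np.histogram(y[m],np.arange(-78,79,3)); print([(int(e[i]),int(h[i])) for i in np.nonzero(h)[0]])
crop=cv2.resize(im[165:245,235:415],None,fx=4.4,fy=4.4,interpolation=cv2.INTER_CUBIC); save('slots',crop)
E
```

```text
-81 None | -75 38.1 | -69 38.1 | -63 38.2 | -57 38.2 | -51 38.2 | -45 38.2 | -39 38.3 | -33 38.3 | -27 37.5 | -21 32.3 | -15 32.2 | -9 32.2 | -3 32.1 | 3 32.2 | 9 32.2 | 15 32.2 | 21 32.2 | 27 26.8 | 33 26.2 | 39 26.2 | 45 26.2 | 51 26.2 | 57 26.3 | 63 26.3 | 69 26.3 | 75 26.1 | 81 None | 
[(-78, 4), (-75, 12), (-72, 14), (-69, 11), (-66, 3), (-63, 2), (-60, 24), (-57, 11), (-54, 11), (-51, 14), (-48, 6), (-42, 13), (-39, 12), (-36, 12), (-33, 13), (-30, 11), (-27, 13), (-24, 11), (-21, 13), (-18, 12), (-15, 14), (-12, 1), (-9, 10), (-6, 15), (-3, 16), (0, 9), (3, 15), (6, 9), (9, 2), (12, 14), (15, 13), (18, 13), (21, 12), (24, 9), (27, 14), (30, 12), (33, 13), (36, 15), (39, 13), (45, 9), (48, 13), (51, 10), (54, 13), (57, 23), (63, 4), (66, 13), (69, 12), (72, 13), (75, 4)]
[(-78, 1), (-75, 8), (-72, 7), (-69, 1), (-60, 6), (-57, 15), (-54, 8), (-51, 5), (-45, 4), (-42, 9), (-39, 9), (-36, 9), (-33, 8), (-30, 9), (-27, 7), (-24, 8), (-21, 9), (-18, 9), (-15, 5), (-6, 8), (-3, 7), (0, 6), (3, 9), (12, 8), (15, 9), (18, 8), (21, 9), (24, 6), (27, 9), (30, 9), (33, 9), (36, 8), (39, 8), (42, 3), (45, 1), (48, 5), (51, 9), (54, 17), (66, 4), (69, 7), (72, 9), (75, 3)]
```

View pics/slots.png

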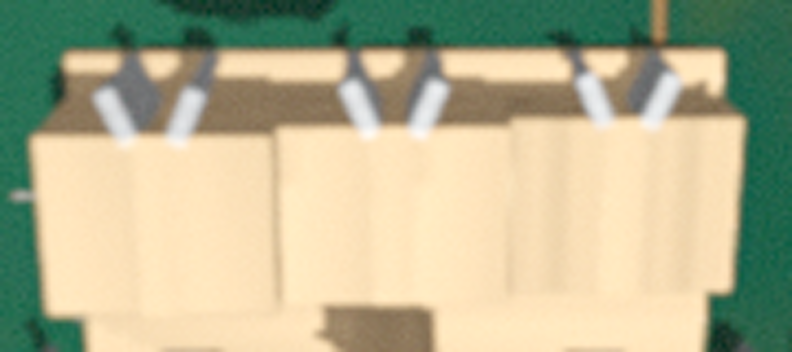

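```bash
python3 - <<'E'
from h import *
z=np.load('w.npz'); W=z['W'];im=z['im'].astype(int)
SOn=np.array([601.4,-168.2]); a=np.radians(-3.1)
P=W*1000; d=P[...,:2]-SOn; x=d[...,0]*np.cos(a)+d[...,1]*np.sin(a); y=-d[...,0]*np.sin(a)+d[...,1]*np.cos(a); zz=P[...,2]
g=(im[...,0]-im[...,2]<35)&(im.min(2)>110)&(zz>18)&(zz<42)&(x>-78)&(x<-58)&(abs(y)<80)
for q,p in comps(im,np.dstack([x,y,zz]),g,6): print(q.tolist(),p.mean(0).round(1),p.min(0).round(1),p.max(0).round(1))
for k,b in zip('slot_low slot_mid slot_tall gauge_low_mid gauge_tall_mid'.split(),range(5)):
    print(k,[(t['box'],round(t['p'],2)) for t in boxes_of('wrist',k)][:3])
m=(zz<45)&(zz>15)&(im.max(2)<80)&(P[...,1]>0)
for q,p in comps(im,W,m,80): print('dark',q.tolist(),rect(p))
E
```

```text
[256, 180, 12, 18, 129] [-69.4 -59.3  32.9] [-75.  -67.   18.1] [-62.9 -55.7  40. ]
[273, 180, 10, 18, 88] [-69.4 -44.1  34.3] [-75.1 -48.2  18. ] [-62.7 -40.9  39.8]
[312, 180, 10, 17, 90] [-69.1  -7.5  29.7] [-75.3 -11.5  18.3] [-62.3  -2.9  33.6]
[327, 180, 9, 17, 87] [-68.8   7.2  29.8] [-75.3   2.9  18.7] [-62.1  11.   33.4]
[365, 180, 10, 14, 65] [-69.4  44.1  25.4] [-75.2  40.4  19.5] [-63.   49.5  27.7]
[380, 180, 10, 15, 82] [-69.2  58.9  25.1] [-75.7  55.2  19.4] [-62.1  63.1  28.2]
slot_low [([238.5, 172.9, 167.4, 114.0], 0.85)]
slot_mid []
slot_tall [([243.0, 175.7, 158.3, 109.7], 0.69)]
gauge_low_mid [([535.9, 99.1, 57.9, 101.1], 0.92)]
gauge_tall_mid [([240.3, 175.3, 164.1, 111.5], 0.44)]
dark [548, 101, 45, 58, 2000] (488.5, 73.6, 27.3, 53.1, 88.6)
dark [564, 290, 50, 24, 230] (680.8, 136.1, 26.3, 59.2, 24.9)
dark [546, 320, 33, 29, 297] (737.0, 116.1, 22.4, 41.1, 60.1)
```

```bash
cat >> h.py <<'E'
SO=np.array([601.4,-168.2]); SY=-3.1; PIV=sl(35,45)
E
python3 -c "
from h import *
print(sl(-75,51.6),sl(-75,-51.7),sl(-163,51.6),sl(-163,-51.7))
go([488.5,73.6,100],178,step=36)"
```

```text
[ 529.30021648 -112.61959684] [ 523.71387509 -215.76843488] [ 441.42898949 -107.86066129] [ 435.84264811 -211.00949934]
[[7.9,33.5,9.8,-0.2],[7.8,33.5,9.8,-0.2],[7.7,33.6,9.8,-0.2],[7.6,33.6,9.8,-0.2],[7.5,33.6,9.8,-0.2],[7.4,33.6,9.8,-0.2],[7.3,33.6,9.8,-0.2]]
```

>>> step_arm --pt "8 33 9 -0.2" --pt "8 33 9 -0.2" --pt "8 33 9 -0.2" --pt "7.6 33 9 -0.2" --pt "7.5 33 9 -0.2" --pt "7.4 30 9 -0.2" --pt "7 20 9 -0.2" --claw 60

```text
time: 27.9
tool_pos: [0.4916, 0.0589, 0.101]
tool_rot: [0.002, 0.017, 1.0, 0.001]
contact_force: [-0.2, -0.9, 0.6]
gripper_width: 0.598
```

```bash
cat > gl.py <<'E'
from h import *
import sys
grab_frame('wrist'); grab_frame('wrist')
import st
im,d,K,k1,E=grab('wrist'); W=cloud(d,K,k1,E); np.savez('w',im=im,W=W); z=W[...,2]; I=im.astype(int)
reg=(W[...,0]>.38)&(W[...,0]<.6)&(W[...,1]>-.28)&(W[...,1]<.28)
for n,m in dict(dark=reg&(z>.024)&(z<.036)&(im.max(2)<85),blade=reg&(z>.012)&(z<.037)&(im.min(2)>110)&(I[...,0]-I[...,2]<35)).items():
    for q,p in comps(im,W,m,40): print(n,q.tolist(),rect(p),'z',np.percentile(p[:,2],[5,50,95]).round(3))
E
python3 gl.py; python3 -c "
from h import *
go([488.5,73.6,6],178,step=12)"
```

```text
28.0 [490.   59.1  99.5] 0.602 psi 178.1 F [-0.3 -0.4 -0.7] tilt(toolz) [0.    0.002] j [-0.03 -0.15  2.03  0.    1.25 -1.57]
tilt rad/tan mrad 0.3 2.2 r 493.5
dark [327, 173, 37, 70, 1456] (487.8, 74.7, 25.8, 52.8, 88.2) z [0.028 0.03  0.031]
dark [488, 186, 62, 72, 2292] (504.1, 207.7, 26.6, 53.8, 69.8) z [0.026 0.03  0.031]
dark [336, 231, 25, 13, 65] (513.1, 77.8, 8.4, 19.6, 24.7) z [0.029 0.03  0.031]
blade [592, 188, 27, 13, 144] (483.8, 277.4, 6.8, 4.2, 67.3) z [0.014 0.025 0.033]
blade [340, 243, 6, 47, 251] (538.2, 72.9, 4.5, 47.3, 89.7) z [0.018 0.02  0.021]
blade [467, 250, 41, 48, 975] (551.5, 191.1, 6.1, 45.6, 70.4) z [0.014 0.025 0.033]
blade [0, 252, 25, 24, 362] (529.4, -213.3, 12.1, 22.1, 2.1) z [0.013 0.022 0.033]
blade [25, 254, 59, 66, 2307] (552.5, -169.5, 54.1, 48.9, 4.4) z [0.017 0.032 0.033]
blade [98, 256, 38, 63, 932] (552.5, -122.2, 34.2, 54.5, 76.9) z [0.014 0.026 0.027]
[[0.4,1.9,11.8,0.0],[0.4,1.9,11.8,0.0],[0.4,1.9,11.8,0.0],[0.4,1.9,11.8,0.0],[0.4,1.9,11.8,0.0],[0.4,1.9,11.8,0.0],[0.4,1.9,11.8,0.0],[0.4,1.9,11.8,0.0]]
```

>>> step_arm --pt "0.7 2 13 0" --pt "0.7 2 13 0" --pt "0.7 2 13 0" --pt "0.7 2 13 0" --pt "0.7 2 12 0" --pt "0.5 2 10 0" --pt "0.5 2 8 0"

```text
time: 28.75
tool_pos: [0.4899, 0.0694, 0.0126]
tool_rot: [0.002, 0.02, 1.0, 0.0]
contact_force: [0.1, 1.0, 1.0]
gripper_width: 0.604
```

```bash
python3 hn.py 4; python3 -c "
from h import *
go([487.5,74.4,6],178.1,n=2)"
```

```text
28.95 [490.5  69.4  14. ] 0.597 psi 177.8 F [-0.4  0.   0.5] tilt(toolz) [0.006 0.   ] j [-0.01 -0.01  2.07  0.    1.08 -1.54]
tilt rad/tan mrad 5.8 -0.5 r 495.4
[[1.6,2.4,4.0,-0.2],[1.6,2.4,4.0,-0.2]]
```

>>> step_arm --pt "1.6 2.6 4 -0.2" --pt "1.6 2.6 4 0"

```text
time: 29.15
tool_pos: [0.4895, 0.0748, 0.0077]
tool_rot: [0.005, 0.018, 1.0, 0.0]
contact_force: [-0.1, 0.5, -0.3]
gripper_width: 0.601
```

```bash
python3 hn.py 3
```

```text
29.3 [488.9  74.9   7.3] 0.603 psi 178.0 F [ 0.4 -0.3  0. ] tilt(toolz) [0.009 0.   ] j [ 0.   -0.    2.08  0.    1.06 -1.53]
tilt rad/tan mrad 8.9 -1.2 r 494.6
```

>>> step_arm --pt "0 0 0 0" --pt "0 0 0 0" --pt "0 0 0 0" --pt "0 0 0 0" --claw 0

```text
time: 29.7
tool_pos: [0.4895, 0.0748, 0.0081]
tool_rot: [0.005, 0.017, 1.0, 0.0]
contact_force: [0.2, 0.2, -1.1]
gripper_width: 0.291
```

```bash
python3 hn.py 1; python3 -c "
from h import *
go([436,-107.8,13],176.9,step=18)"
```

```text
29.75 [489.4  74.8   8. ] 0.29 psi 178.0 F [-0.2 -0.1 -0.8] tilt(toolz) [ 0.01 -0.  ] j [ 0.   -0.01  2.08 -0.    1.06 -1.53]
tilt rad/tan mrad 10.1 -1.6 r 495.1
[[4.3,-16.8,-0.5,0.1],[4.2,-16.8,-0.5,0.1],[4.2,-16.8,-0.5,0.1],[4.2,-16.8,-0.5,0.1],[4.2,-16.8,-0.5,0.1],[4.1,-16.8,-0.5,0.1],[4.1,-16.8,-0.5,0.1],[4.1,-16.8,-0.5,0.1]]
[[4.0,-16.8,-0.5,0.1],[4.0,-16.8,-0.5,0.1],[4.0,-16.8,-0.5,0.1]]
```

>>> step_arm --pt "0 0 -4 0" --pt "4.5 -17 -1 0.1" --pt "4.5 -17 -0.5 0.1" --pt "4.5 -17 -0.5 0.1" --pt "4.5 -17 0 0.1" --pt "4.5 -17 0 0.1" --pt "4.5 -17 0 0.1" --pt "4.5 -17 0 0.1"

```text
time: 30.55
tool_pos: [0.4519, -0.0453, 0.0147]
tool_rot: [0.005, 0.022, 1.0, 0.0]
contact_force: [-0.6, 0.2, -0.7]
gripper_width: 0.29
```

```bash
python3 -c "
import st
from h import *
go([436,-107.8,12],176.9,step=18)"
```

```text
30.55 [451.9 -45.3  14.7] 0.29 psi 177.5 F [-0.6  0.2 -0.7] tilt(toolz) [0.01 0.  ] j [-0.27 -0.12  2.17  0.    1.08 -1.79]
tilt rad/tan mrad 10.1 1.2 r 454.1
[[3.3,-15.8,0.6,0.2],[3.3,-15.8,0.6,0.2],[3.2,-15.8,0.6,0.2],[3.2,-15.8,0.6,0.2]]
```

>>> step_arm --pt "4 -16 0 0.2" --pt "4 -16 0 0.2" --pt "4 -15 0.5 0.2" --pt "3 -12 0.5 0.1"

```text
time: 30.95
tool_pos: [0.4329, -0.1065, 0.0143]
tool_rot: [0.005, 0.028, 1.0, 0.0]
contact_force: [0.5, 0.3, -1.3]
gripper_width: 0.293
```

```bash
python3 gl.py
```

```text
31.05 [ 433.  -106.7   14.3] 0.29 psi 176.7 F [-0.2 -0.  -1.3] tilt(toolz) [ 0.011 -0.   ] j [-0.41 -0.14  2.19  0.    1.08 -1.93]
tilt rad/tan mrad 10.5 2.3 r 445.9
dark [295, 215, 59, 17, 652] (406.6, -105.1, 25.7, 3.2, 85.8) z [0.025 0.031 0.036]
dark [267, 255, 14, 15, 122] (425.2, -129.6, 4.7, 1.4, 89.7) z [0.024 0.03  0.035]
dark [368, 256, 13, 15, 119] (427.9, -83.1, 4.7, 1.5, 83.7) z [0.025 0.03  0.036]
blade [279, 244, 16, 21, 212] (420.5, -121.6, 4.6, 14.3, 47.4) z [0.02  0.03  0.036]
blade [353, 244, 18, 26, 224] (422.7, -90.4, 14.5, 4.1, 35.9) z [0.02  0.03  0.036]
blade [320, 327, 10, 29, 228] (471.5, -108.8, 4.3, 28.0, 85.8) z [0.026 0.027 0.035]
```

>>> step_arm --pt "0 -0.4 3 -0.5" --pt "0 -0.3 3.5 -0.5"

```text
time: 31.3
tool_pos: [0.4338, -0.1061, 0.0078]
tool_rot: [0.006, 0.019, 1.0, 0.0]
contact_force: [-0.1, 0.2, -0.5]
gripper_width: 0.296
```

```bash
python3 gl.py
```

```text
31.4 [ 433.9 -106.1    7.9] 0.291 psi 177.8 F [ 0.3  0.5 -1.3] tilt(toolz) [0.012 0.   ] j [-0.41 -0.13  2.19  0.01  1.07 -1.94]
tilt rad/tan mrad 11.3 3.1 r 446.6
dark [293, 220, 63, 98, 5471] (429.5, -105.8, 26.7, 47.3, 88.2) z [0.029 0.03  0.031]
dark [265, 262, 13, 16, 133] (426.5, -129.2, 4.8, 1.6, 82.2) z [0.024 0.03  0.036]
dark [370, 262, 14, 16, 130] (428.3, -82.6, 4.5, 1.7, 79.7) z [0.025 0.03  0.035]
blade [277, 244, 18, 28, 314] (422.0, -121.6, 4.4, 14.0, 46.7) z [0.015 0.027 0.036]
blade [353, 244, 20, 33, 318] (423.1, -90.0, 14.6, 4.3, 37.9) z [0.014 0.027 0.036]
blade [319, 327, 11, 29, 236] (472.0, -107.3, 4.8, 29.0, 88.3) z [0.019 0.02  0.03 ]
```

>>> step_arm --pt "0 -0.8 0 0.5" --pt "0 -0.8 0 0.4" --pt "-5 0 0 0" --pt "-6 0 0 0" --pt "-6 0 0 0"

```text
time: 31.95
tool_pos: [0.4505, -0.1078, 0.0078]
tool_rot: [0.004, 0.027, 1.0, 0.001]
contact_force: [-1.8, 0.0, 1.8]
gripper_width: 0.294
```

```bash
python3 gl.py | grep -v 4.[0-9],.1.
```

```text
32.05 [ 451.3 -107.9    8. ] 0.288 psi 176.9 F [ 0.1 -0.4 -0.3] tilt(toolz) [0.01  0.001] j [-0.4  -0.08  2.15  0.01  1.06 -1.92]
tilt rad/tan mrad 9.8 3.3 r 464.0
dark [293, 220, 63, 98, 5492] (447.2, -107.6, 26.8, 47.4, 87.1) z [0.029 0.03  0.031]
dark [265, 262, 13, 16, 131] (443.6, -130.9, 5.1, 1.7, 90.0) z [0.024 0.03  0.035]
blade [353, 244, 18, 28, 318] (440.8, -91.6, 14.6, 4.3, 36.9) z [0.014 0.027 0.036]
blade [319, 327, 11, 29, 234] (489.4, -110.2, 4.8, 28.6, 85.3) z [0.02  0.021 0.03 ]
blade [213, 377, 14, 16, 90] (526.8, -173.2, 5.9, 4.3, 77.3) z [0.012 0.015 0.02 ]
```

>>> step_arm --pt "-6 0 0 0" --pt "-6 0 0 0" --pt "-6 0 0 0" --pt "-6 0 0 0" --pt "-6 0 0 0"

```text
time: 32.6
tool_pos: [0.4812, -0.1094, 0.0079]
tool_rot: [0.003, 0.027, 1.0, 0.001]
contact_force: [-1.2, 0.3, 2.3]
gripper_width: 0.293
```

```bash
python3 gl.py | grep -v 4.[0-9],.1.; python3 -c "
from h import *
go([*(sl(-102,51.6)+[1.4,0]),8],176.9,step=5)"
```

```text
32.7 [ 481.9 -109.5    8. ] 0.291 psi 176.9 F [-0.7  0.1 -1.4] tilt(toolz) [0.008 0.001] j [-0.38 -0.01  2.08  0.    1.06 -1.9 ]
tilt rad/tan mrad 7.4 3.0 r 494.2
dark [293, 220, 63, 100, 5529] (478.2, -109.3, 26.7, 48.6, 87.7) z [0.029 0.03  0.031]
dark [370, 262, 14, 16, 127] (476.6, -86.0, 1.7, 4.4, 2.0) z [0.024 0.03  0.035]
blade [353, 244, 18, 28, 315] (471.5, -93.3, 14.8, 4.4, 36.3) z [0.014 0.027 0.036]
blade [319, 327, 10, 29, 235] (520.6, -111.7, 4.3, 29.6, 87.3) z [0.019 0.02  0.03 ]
blade [99, 335, 33, 29, 233] (528.0, -230.3, 5.4, 17.5, 23.0) z [0.013 0.019 0.029]
blade [302, 338, 16, 17, 160] (534.3, -120.2, 13.3, 4.5, 20.1) z [0.012 0.016 0.022]
blade [195, 377, 30, 23, 254] (542.5, -172.8, 6.0, 21.6, 42.2) z [0.031 0.032 0.033]
[[-4.5,-0.1,0.0,-0.0],[-4.5,-0.1,0.0,-0.0],[-4.5,-0.1,0.0,-0.0],[-4.5,-0.1,0.0,-0.0],[-4.5,-0.1,0.0,-0.0]]
```

Entering cleanly. Pushing home until contact.

>>> step_arm --pt "-4.5 -0.1 0 0" --pt "-4.5 -0.1 0 0" --pt "-4.5 -0.1 0 0" --pt "-4 0 0 0" --pt "-3 0 0 0" --pt "-2 0 0 0"

```text
time: 33.35
tool_pos: [0.5025, -0.1108, 0.0079]
tool_rot: [-0.0, 0.027, 1.0, 0.001]
contact_force: [-12.8, 0.4, 12.3]
gripper_width: 0.291
```

```bash
python3 gl.py | grep -v 4.[0-9],.1.
```

```text
33.45 [ 502.5 -110.8    7.9] 0.291 psi 176.9 F [-7.5  0.4  6.7] tilt(toolz) [-0.     0.002] j [-0.36  0.05  2.02  0.    1.07 -1.88]
tilt rad/tan mrad -0.6 2.2 r 514.5
dark [293, 220, 63, 102, 5654] (499.5, -110.5, 26.6, 49.6, 87.3) z [0.029 0.03  0.031]
blade [79, 305, 75, 50, 1730] (530.8, -221.7, 35.1, 17.6, 85.5) z [0.014 0.026 0.036]
blade [288, 327, 73, 29, 1284] (537.5, -112.7, 36.4, 22.0, 88.6) z [0.02  0.026 0.03 ]
blade [195, 337, 10, 10, 55] (533.1, -173.7, 2.8, 11.6, 45.9) z [0.028 0.032 0.033]
blade [195, 357, 42, 43, 484] (557.1, -167.3, 6.2, 39.4, 46.4) z [0.031 0.032 0.033]
```

>>> step_arm --pt "-2 0 0 0" --pt "-2 0 0 0"

```text
time: 33.7
tool_pos: [0.5025, -0.1108, 0.0081]
tool_rot: [-0.006, 0.026, 1.0, 0.001]
contact_force: [-11.9, -0.1, 10.6]
gripper_width: 0.29
```

```bash
python3 gl.py | grep -v 4.[0-9],.1.
```

```text
33.8 [ 502.5 -110.8    8.1] 0.292 psi 177.0 F [-12.    0.5  10.8] tilt(toolz) [-0.012  0.003] j [-0.36  0.05  2.02 -0.    1.08 -1.88]
tilt rad/tan mrad -12.7 0.6 r 514.6
dark [293, 219, 63, 106, 5854] (500.7, -110.5, 26.8, 51.8, 87.5) z [0.029 0.031 0.032]
dark [265, 261, 14, 16, 131] (495.2, -133.6, 1.8, 5.0, 1.9) z [0.024 0.031 0.035]
blade [79, 305, 74, 50, 1723] (530.4, -221.8, 35.1, 16.2, 86.4) z [0.014 0.025 0.036]
blade [288, 327, 73, 29, 1287] (537.8, -112.7, 36.4, 22.0, 88.9) z [0.02  0.026 0.03 ]
blade [195, 337, 10, 10, 56] (532.9, -173.5, 3.3, 10.2, 38.0) z [0.029 0.032 0.033]
blade [195, 357, 42, 43, 485] (557.2, -166.9, 6.6, 38.6, 46.7) z [0.031 0.032 0.033]
```

>>> step_arm --pt "0 0 0 0" --pt "0 0 0 0" --pt "0 0 0 0" --pt "0 0 -20 0" --pt "0 0 -30 0" --pt "0 0 -35 0" --pt "0 0 -15 0" --claw 60

```text
time: 34.55
tool_pos: [0.5024, -0.11, 0.107]
tool_rot: [-0.008, 0.027, 1.0, 0.003]
contact_force: [0.7, -0.2, 0.9]
gripper_width: 0.597
```

```bash
python3 gl.py; python3 -c "
from h import *
go([504,207.7,105],160,step=36)"
```

```text
34.65 [ 502.7 -110.2  106.7] 0.604 psi 177.0 F [ 0.7 -0.1 -0.3] tilt(toolz) [-0.015  0.006] j [-0.36 -0.09  1.97  0.    1.28 -1.88]
tilt rad/tan mrad -16.0 2.5 r 514.7
dark [305, 173, 35, 68, 1680] (500.5, -110.9, 25.9, 51.7, 86.8) z [0.029 0.03  0.031]
blade [171, 235, 27, 24, 317] (529.4, -223.9, 27.8, 16.7, 71.9) z [0.013 0.025 0.036]
blade [198, 234, 15, 25, 150] (529.6, -206.8, 4.3, 11.7, 87.2) z [0.012 0.024 0.035]
blade [240, 235, 18, 22, 249] (531.3, -174.7, 14.8, 12.1, 86.3) z [0.014 0.026 0.033]
blade [265, 234, 9, 13, 63] (532.0, -156.0, 3.9, 11.1, 73.9) z [0.013 0.024 0.032]
blade [307, 240, 31, 60, 781] (554.1, -113.6, 23.4, 56.8, 87.4) z [0.02  0.026 0.03 ]
blade [227, 258, 14, 23, 144] (544.8, -186.8, 8.2, 22.5, 56.6) z [0.031 0.032 0.033]
blade [271, 258, 13, 45, 326] (559.1, -149.7, 9.8, 41.0, 81.9) z [0.031 0.032 0.033]
[[1.6,35.2,0.2,1.9],[2.7,35.2,0.2,1.9],[3.9,35.1,0.2,1.9],[5.0,34.9,0.2,1.9],[6.2,34.7,0.2,1.9],[7.3,34.5,0.2,1.9],[8.5,34.2,0.2,1.9],[9.6,33.9,0.2,1.9]]
[[10.7,33.6,0.2,1.9]]
```

>>> step_arm --pt "1.6 35 0 1.9" --pt "2.7 35 0 1.9" --pt "4 35 0 1.9" --pt "5 35 0 1.9" --pt "6 35 0 1.9" --pt "7 34 0 1.9" --pt "8 32 0 1.9" --pt "9 22 0 1.9"

```text
time: 35.5
tool_pos: [0.4956, 0.165, 0.0907]
tool_rot: [-0.02, 0.168, 0.986, 0.0]
contact_force: [-0.1, -0.8, 0.1]
gripper_width: 0.6
```

```bash
python3 gl.py; python3 -c "
from h import *
go([504,207.7,40],160,step=14)"
```

```text
35.6 [495.  165.3  90.4] 0.6 psi 160.9 F [-0.5 -0.1 -0.5] tilt(toolz) [-0.039  0.008] j [ 0.17 -0.04  1.95  0.01  1.27 -1.07]
tilt rad/tan mrad -35.0 19.7 r 521.9
dark [366, 174, 41, 75, 1381] (504.2, 208.0, 25.3, 53.9, 70.0) z [0.027 0.03  0.031]
dark [0, 294, 52, 59, 1683] (501.1, -109.4, 28.2, 53.3, 88.6) z [0.025 0.03  0.031]
dark [321, 341, 15, 5, 40] (597.2, 133.5, 11.6, 1.8, 64.3) z [0.024 0.026 0.028]
blade [462, 149, 21, 10, 127] (484.4, 277.7, 6.1, 4.1, 67.9) z [0.014 0.028 0.033]
blade [30, 337, 35, 48, 489] (547.1, -116.3, 37.1, 46.1, 21.5) z [0.014 0.025 0.027]
blade [0, 348, 21, 29, 315] (533.8, -162.0, 14.6, 22.7, 1.5) z [0.013 0.022 0.032]
blade [0, 373, 29, 27, 327] (554.6, -159.5, 21.7, 31.8, 82.4) z [0.031 0.032 0.033]
[[0.9,8.9,10.1,0.2],[0.9,8.9,10.1,0.2],[0.9,8.9,10.1,0.2],[0.9,8.9,10.1,0.2],[1.0,8.9,10.1,0.2]]
```

>>> step_arm --pt "0.5 9 11 0.2" --pt "0.5 9 11 0.2" --pt "0.5 9 11 0.2" --pt "0.5 9 11 0.2" --pt "0.5 6 11 0.1"

```text
time: 36.15
tool_pos: [0.5056, 0.2039, 0.0291]
tool_rot: [-0.02, 0.177, 0.984, -0.001]
contact_force: [0.1, -0.2, -0.7]
gripper_width: 0.6
```

```bash
python3 gl.py | head -4; python3 -c "
from h import *
go([504,207.8,8],160,step=12)"
```

```text
36.25 [503.9 203.5  27.8] 0.602 psi 159.7 F [-0.3  1.1 -0.5] tilt(toolz) [-0.044  0.005] j [ 0.24  0.1   1.92  0.02  1.16 -0.98]
tilt rad/tan mrad -39.3 21.1 r 543.4
dark [308, 204, 52, 99, 4478] (504.1, 208.7, 25.7, 53.7, 68.8) z [0.029 0.03  0.031]
dark [270, 247, 5, 29, 45] (494.0, 180.0, 0.6, 17.1, 71.3) z [0.032 0.034 0.036]
[[0.6,2.1,10.5,-0.2],[0.6,2.1,10.5,-0.2]]
```

>>> step_arm --pt "0 2.6 10 0" --pt "0 2.4 9 0"

```text
time: 36.5
tool_pos: [0.5074, 0.2083, 0.0109]
tool_rot: [-0.019, 0.177, 0.984, -0.0]
contact_force: [-1.1, 0.8, -0.8]
gripper_width: 0.599
```

```bash
python3 hn.py 3
```

```text
36.65 [506.8 208.2  10.6] 0.597 psi 159.6 F [ 0.1  0.4 -0.4] tilt(toolz) [-0.04   0.006] j [ 0.25  0.14  1.92  0.02  1.12 -0.98]
tilt rad/tan mrad -35.0 20.4 r 547.9
```

>>> step_arm --pt "0 0 0 0" --pt "0 0 0 0" --pt "0 0 0 0" --pt "0 0 0 0" --claw 0

```text
time: 37.05
tool_pos: [0.5077, 0.2082, 0.012]
tool_rot: [-0.019, 0.177, 0.984, -0.0]
contact_force: [-0.2, -0.2, -1.4]
gripper_width: 0.289
```

```bash
python3 gl.py | head -4; python3 -c "
from h import *
go([426,-204,16],177,step=22)"
```

```text
37.15 [507.7 208.2  11.9] 0.291 psi 159.6 F [-0.4  0.2 -1.1] tilt(toolz) [-0.038  0.006] j [ 0.25  0.14  1.92  0.02  1.12 -0.98]
tilt rad/tan mrad -33.0 19.9 r 548.7
dark [294, 210, 61, 111, 5983] (505.4, 209.5, 26.5, 54.2, 69.6) z [0.029 0.031 0.032]
dark [266, 257, 14, 15, 137] (494.3, 188.7, 4.9, 2.2, 62.1) z [0.024 0.03  0.035]
[[-3.3,-20.7,-0.2,-0.9],[-3.0,-20.8,-0.2,-0.9],[-2.7,-20.8,-0.2,-0.9],[-2.4,-20.9,-0.2,-0.9],[-2.1,-20.9,-0.2,-0.9],[-1.8,-20.9,-0.2,-0.9],[-1.4,-21.0,-0.2,-0.9],[-1.1,-21.0,-0.2,-0.9]]
[[-0.8,-21.0,-0.2,-0.9],[-0.5,-21.0,-0.2,-0.9],[-0.2,-21.0,-0.2,-0.9],[0.2,-21.0,-0.2,-0.9],[0.5,-21.0,-0.2,-0.9],[0.8,-21.0,-0.2,-0.9],[1.1,-21.0,-0.2,-0.9],[1.4,-21.0,-0.2,-0.9]]
[[1.7,-20.9,-0.2,-0.9],[2.1,-20.9,-0.2,-0.9],[2.4,-20.9,-0.2,-0.9],[2.7,-20.8,-0.2,-0.9]]
```

```bash
python3 -c "
from h import *
go([392,-20,19],177,step=23)"
```

```text
[[2.4,-21.2,-0.3,-1.4],[3.0,-21.1,-0.3,-1.4],[3.5,-21.0,-0.3,-1.4],[4.0,-20.9,-0.3,-1.4],[4.6,-20.8,-0.3,-1.4],[5.1,-20.7,-0.3,-1.4],[5.6,-20.6,-0.3,-1.4],[6.1,-20.4,-0.3,-1.4]]
[[6.6,-20.3,-0.3,-1.4],[7.1,-20.1,-0.3,-1.4],[7.7,-19.9,-0.3,-1.4],[8.2,-19.7,-0.3,-1.4]]
```

>>> step_arm --pt "0 0 -5 0" --pt "2.4 -21 -0.5 -1.4" --pt "3 -21 -0.3 -1.4" --pt "3.5 -21 -0.3 -1.4" --pt "4 -21 -0.3 -1.4" --pt "4.6 -21 -0.3 -1.4" --pt "5.1 -21 -0.3 -1.4" --pt "5.6 -20.5 -0.3 -1.4"

```text
time: 38.0
tool_pos: [0.4402, 0.0723, 0.0238]
tool_rot: [-0.017, 0.086, 0.996, 0.002]
contact_force: [0.0, 0.5, -1.3]
gripper_width: 0.288
```

>>> step_arm --pt "6.5 -20 -0.3 -1.4" --pt "7 -20 -0.3 -1.4" --pt "7.5 -20 -0.3 -1.4" --pt "8 -20 -0.3 -1.4"

```text
time: 38.4
tool_pos: [0.3996, -0.006, 0.0275]
tool_rot: [-0.016, 0.035, 0.999, 0.002]
contact_force: [-0.4, -0.2, -0.9]
gripper_width: 0.289
```

```bash
python3 -c "
import st
from h import *
go([392,-150,17],177,step=23)"
```

```text
38.4 [399.6  -6.   27.5] 0.289 psi 176.0 F [-0.4 -0.2 -0.9] tilt(toolz) [-0.032  0.006] j [-0.2  -0.27  2.27 -0.    1.17 -1.7 ]
tilt rad/tan mrad -32.0 5.2 r 399.7
[[-0.4,-20.6,1.4,-0.1],[-0.3,-20.6,1.4,-0.1],[-0.3,-20.6,1.4,-0.1],[-0.2,-20.6,1.4,-0.1],[-0.2,-20.6,1.4,-0.1],[-0.1,-20.6,1.4,-0.1],[-0.1,-20.6,1.4,-0.1]]
```

>>> step_arm --pt "2 -20.6 1 -0.1" --pt "2 -20.6 1 -0.1" --pt "1 -20.6 1 -0.1" --pt "0 -20.6 1 -0.1" --pt "0 -20.6 1 -0.1" --pt "0 -20.6 1 -0.1" --pt "0 -20.6 1 0"

```text
time: 39.1
tool_pos: [0.384, -0.1555, 0.023]
tool_rot: [-0.013, 0.029, 0.999, 0.001]
contact_force: [0.3, -0.1, -0.5]
gripper_width: 0.286
```

```bash
python3 -c "
import st
from h import *
go([426,-208.5,19],177,step=20)"
```

```text
39.1 [ 384.  -155.5   23. ] 0.286 psi 176.7 F [ 0.3 -0.1 -0.5] tilt(toolz) [-0.027  0.004] j [-0.56 -0.22  2.24 -0.01  1.14 -2.06]
tilt rad/tan mrad -26.2 -6.6 r 414.3
[[-11.3,-12.6,0.7,-0.1],[-11.2,-12.6,0.7,-0.1],[-11.2,-12.6,0.7,-0.1],[-11.2,-12.7,0.7,-0.1]]
```

>>> step_arm --pt "-11 -13 0.5 0" --pt "-11 -13 0.5 0" --pt "-11 -13 0.5 -0.2" --pt "-8 -10 0.5 0"

```text
time: 39.5
tool_pos: [0.4225, -0.2108, 0.021]
tool_rot: [-0.013, 0.029, 0.999, 0.001]
contact_force: [0.1, 0.2, -0.7]
gripper_width: 0.286
```

```bash
python3 gl.py
```

```text
39.6 [ 422.9 -211.1   21.3] 0.291 psi 176.6 F [-0.1  0.1 -1. ] tilt(toolz) [-0.025  0.002] j [-0.61 -0.06  2.1  -0.01  1.12 -2.12]
tilt rad/tan mrad -23.1 -9.2 r 472.6
dark [296, 205, 56, 9, 399] (393.8, -209.5, 25.4, 1.8, 87.2) z [0.025 0.03  0.035]
dark [268, 254, 14, 8, 77] (415.5, -234.0, 5.7, 1.2, 86.0) z [0.029 0.033 0.035]
dark [367, 254, 12, 8, 70] (418.3, -187.7, 5.1, 1.1, 84.6) z [0.029 0.033 0.036]
dark [505, 332, 30, 21, 306] (476.3, -102.9, 17.4, 7.6, 54.9) z [0.024 0.029 0.031]
blade [284, 244, 11, 11, 103] (411.8, -226.9, 5.0, 1.2, 86.8) z [0.027 0.032 0.036]
blade [353, 244, 13, 11, 106] (414.7, -192.7, 7.8, 3.1, 52.0) z [0.026 0.032 0.037]
```

>>> step_arm --pt "0 0 5 0" --pt "0 0 4 0"

```text
time: 39.85
tool_pos: [0.4214, -0.2092, 0.0117]
tool_rot: [-0.013, 0.029, 0.999, 0.001]
contact_force: [-0.4, -0.0, -1.5]
gripper_width: 0.288
```

```bash
python3 gl.py; python3 -c "
from h import *
for x in (-177,-140,-75): print(sl(x,-51.7))"
```

```text
39.95 [ 421.4 -209.2   11.8] 0.29 psi 176.7 F [ 0.3 -0.4 -1.7] tilt(toolz) [-0.026  0.003] j [-0.61 -0.05  2.11 -0.01  1.1  -2.12]
tilt rad/tan mrad -24.7 -8.7 r 470.5
dark [293, 211, 63, 110, 6125] (418.4, -208.8, 27.3, 54.3, 88.2) z [0.029 0.031 0.032]
dark [368, 257, 15, 16, 150] (416.9, -185.8, 5.3, 1.8, 87.9) z [0.025 0.03  0.036]
dark [265, 258, 16, 15, 150] (414.2, -232.1, 5.8, 1.7, 87.7) z [0.025 0.03  0.035]
dark [526, 346, 16, 13, 86] (475.5, -100.1, 6.7, 2.8, 62.2) z [0.024 0.027 0.03 ]
blade [280, 244, 16, 22, 224] (409.5, -223.5, 3.9, 8.1, 33.4) z [0.018 0.028 0.036]
blade [353, 244, 15, 21, 221] (413.2, -191.1, 7.5, 3.1, 56.8) z [0.018 0.028 0.036]
blade [320, 321, 8, 35, 277] (454.5, -211.2, 3.5, 19.3, 86.6) z [0.031 0.033 0.034]
[ 421.86313472 -210.25239596]
[ 458.80899152 -212.25331204]
[ 523.71387509 -215.76843488]
```

>>> step_arm --pt "-4 -0.5 0 0" --pt "-7 -0.5 0 0" --pt "-7 0 0 0" --pt "-7 0 0 0" --pt "-5 0 0 0"

```text
time: 40.5
tool_pos: [0.4524, -0.2118, 0.0114]
tool_rot: [-0.015, 0.029, 0.999, 0.001]
contact_force: [-1.7, -0.4, 1.8]
gripper_width: 0.292
```

```bash
python3 gl.py | grep -v 4.[0-9],.1.
```

```text
40.6 [ 453.  -211.9   11.6] 0.29 psi 176.7 F [ 1.5 -0.8  1.1] tilt(toolz) [-0.027  0.003] j [-0.58  0.02  2.04 -0.01  1.1  -2.09]
tilt rad/tan mrad -25.9 -8.8 r 500.1
dark [294, 211, 61, 110, 6025] (450.0, -211.8, 26.5, 54.0, 85.1) z [0.029 0.03  0.031]
dark [499, 296, 58, 38, 559] (478.5, -115.0, 15.7, 30.2, 35.1) z [0.024 0.027 0.03 ]
blade [352, 244, 20, 30, 258] (444.1, -195.1, 12.2, 3.8, 47.9) z [0.018 0.028 0.036]
blade [320, 320, 8, 36, 285] (485.8, -213.9, 3.5, 19.6, 86.8) z [0.03  0.033 0.034]
blade [418, 369, 26, 30, 281] (531.4, -153.7, 11.4, 10.5, 78.9) z [0.013 0.021 0.031]
```

>>> step_arm --pt "-6 0 0 0" --pt "-6 0 0 0" --pt "-6 0 0 0" --pt "-6 0 0 0" --pt "-6 0 0 0"

```text
time: 41.15
tool_pos: [0.4809, -0.2137, 0.0113]
tool_rot: [-0.019, 0.029, 0.999, 0.001]
contact_force: [-4.7, 0.4, 6.2]
gripper_width: 0.29
```

```bash
python3 gl.py | grep -v 4.[0-9],.1.
```

```text
41.25 [ 482.3 -213.9   11.3] 0.29 psi 176.7 F [0.1 0.1 1.8] tilt(toolz) [-0.034  0.003] j [-0.55  0.09  1.97 -0.02  1.11 -2.06]
tilt rad/tan mrad -32.1 -10.7 r 527.6
dark [294, 211, 61, 109, 5992] (479.0, -213.7, 26.4, 53.1, 85.9) z [0.029 0.03  0.031]
dark [499, 243, 70, 92, 967] (494.2, -121.4, 21.5, 53.7, 61.5) z [0.024 0.027 0.03 ]
blade [352, 244, 18, 24, 258] (473.4, -197.3, 11.8, 4.0, 49.0) z [0.018 0.028 0.036]
blade [524, 253, 10, 15, 40] (480.1, -118.7, 7.2, 4.5, 9.1) z [0.029 0.03  0.031]
blade [320, 320, 9, 36, 289] (515.5, -215.8, 3.9, 20.0, 86.2) z [0.03  0.032 0.033]
blade [301, 327, 18, 28, 342] (528.7, -223.8, 9.6, 12.4, 80.0) z [0.013 0.02  0.029]
blade [330, 327, 18, 28, 350] (528.8, -208.7, 9.5, 12.1, 89.3) z [0.013 0.021 0.029]
blade [411, 355, 43, 45, 486] (544.8, -163.8, 38.2, 6.5, 37.9) z [0.031 0.032 0.033]
blade [540, 355, 24, 16, 208] (542.7, -92.7, 16.4, 8.4, 52.7) z [0.025 0.026 0.027]
```

>>> step_arm --pt "-5 0 0 0" --pt "-5 0 0 0" --pt "-4 0 0 0" --pt "-3 0 0 0" --pt "-2 0 0 0"

```text
time: 41.8
tool_pos: [0.4981, -0.2149, 0.0114]
tool_rot: [-0.022, 0.028, 0.999, 0.002]
contact_force: [-5.0, -0.1, 5.6]
gripper_width: 0.286
```

```bash
python3 gl.py | grep -v 4.[0-9],.1.|head -4
```

```text
41.9 [ 498.4 -214.9   11.3] 0.292 psi 176.7 F [-2.6  1.   4.9] tilt(toolz) [-0.043  0.004] j [-0.53  0.13  1.93 -0.02  1.12 -2.04]
tilt rad/tan mrad -41.2 -12.9 r 542.8
dark [294, 211, 61, 109, 6035] (495.3, -214.7, 26.6, 53.6, 86.0) z [0.029 0.03  0.031]
dark [503, 210, 74, 105, 1075] (496.5, -121.2, 21.5, 56.7, 63.3) z [0.024 0.027 0.03 ]
```

>>> step_arm --pt "-2 0 0 0" --pt "-2 0 0 0"

```text
time: 42.15
tool_pos: [0.4991, -0.2149, 0.0114]
tool_rot: [-0.026, 0.028, 0.999, 0.002]
contact_force: [-12.3, 0.4, 12.6]
gripper_width: 0.283
```

```bash
python3 gl.py | grep -v 4.[0-9],.1.|head -4
```

```text
42.25 [ 499.1 -214.9   11.5] 0.288 psi 176.8 F [-10.5   1.1  11.4] tilt(toolz) [-0.052  0.006] j [-0.53  0.14  1.92 -0.02  1.13 -2.04]
tilt rad/tan mrad -49.9 -15.5 r 543.4
dark [504, 208, 73, 106, 1090] (496.4, -121.2, 21.5, 56.5, 63.2) z [0.024 0.027 0.03 ]
dark [294, 210, 61, 110, 6042] (496.2, -214.8, 26.5, 53.6, 85.7) z [0.029 0.03  0.032]
```

>>> step_arm --pt "0 0 0 0" --pt "0 0 0 0" --pt "0 0 0 0" --pt "0.5 0 -20 0" --pt "1.5 0 -35 0" --pt "1.5 0 -40 0" --pt "1.5 0 -30 0" --claw 60

```text
time: 43.0
tool_pos: [0.4968, -0.212, 0.1312]
tool_rot: [-0.03, 0.028, 0.999, 0.006]
contact_force: [0.0, -1.0, 0.4]
gripper_width: 0.6
```

```bash
python3 look.py; python3 - <<'E'
from h import *
z=np.load('w.npz'); save('w3',z['im'])
go([641,-56.2,140],90,step=40,turnrate=8)
E
```

```text
43.05 [ 499.6 -213.6  136.8] 0.601 psi 176.8 F [ 3.  -1.6  3. ] tilt(toolz) [-0.053  0.01 ] j [-0.53 -0.03  1.86 -0.02  1.36 -2.04]
tilt rad/tan mrad -52.9 -11.6 r 543.3
roof [283, 338, 92, 18, 1147] (628.8, -216.0, 83.1, 17.4, 87.3) z [0.047 0.049 0.05 ]
roof [430, 361, 39, 30, 809] (669.6, -101.6, 40.0, 35.8, 87.0) z [0.048 0.049 0.05 ]
knob [372, 322, 16, 28, 351] (601.0, -173.9, 10.5, 22.1, 85.9) z [0.069 0.075 0.077]
wood [291, 166, 175, 125, 11726] (525.9, -164.2, 156.7, 108.2, 87.1) z [0.021 0.03  0.039]
wood [365, 290, 15, 32, 238] (598.4, -176.8, 9.3, 21.8, 59.1) z [0.017 0.03  0.041]
wood [281, 300, 22, 40, 403] (619.8, -248.0, 44.6, 11.7, 10.0) z [0.016 0.027 0.04 ]
[[-12.0,15.0,-1.0,7.9],[-9.8,16.5,-1.0,7.9],[-7.5,17.7,-1.0,7.9],[-5.0,18.6,-1.0,7.9],[-2.4,19.1,-1.0,7.9],[0.3,19.2,-1.0,7.9],[2.9,19.0,-1.0,7.9],[5.5,18.4,-1.0,7.9]]
[[8.0,17.5,-1.0,7.9],[10.3,16.2,-1.0,7.9],[12.4,14.7,-1.0,7.9]]
```

View pics/w3.png

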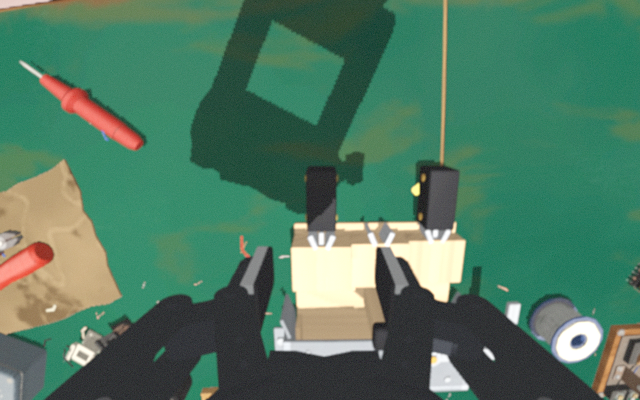

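Both handles stand against the rack's end face: tall at px (320,200), low at (437,198), with the middle slot empty. Next is the catch.

>>> step_arm --pt "-12 15 -1 7.9" --pt "-10 16.5 -1 7.9" --pt "-7.5 17.7 -1 7.9" --pt "-5 18.6 -1 7.9" --pt "-2.4 19 -1 7.9" --pt "0.3 19 -1 7.9" --pt "3 19 -1 7.9" --pt "5.5 18.4 -1 7.9" --claw 45

```text
time: 43.9
tool_pos: [0.6061, -0.0972, 0.1305]
tool_rot: [-0.027, 0.568, 0.823, -0.011]
contact_force: [0.1, 0.2, 0.3]
gripper_width: 0.45
```

```bash
python3 -c "
import st
from h import *
go([641,-56.2,130],90,step=25)"
```

```text
43.9 [606.1 -97.2 130.5] 0.45 psi 110.7 F [0.1 0.2 0.3] tilt(toolz) [-0.056  0.013] j [-0.28  0.14  1.69 -0.    1.37 -0.64]
tilt rad/tan mrad -57.7 4.0 r 613.8
[[8.6,15.7,-0.3,6.9],[10.5,14.6,-0.3,6.9],[12.2,13.2,-0.3,6.9]]
```

>>> step_arm --pt "8.6 15.7 -0.3 6.9" --pt "10.5 14.6 -0.3 6.9" --pt "12.2 13.2 -0.3 6.9"

```text
time: 44.2
tool_pos: [0.6415, -0.0535, 0.1251]
tool_rot: [-0.026, 0.712, 0.702, -0.016]
contact_force: [0.9, 0.8, 0.4]
gripper_width: 0.452
```

```bash
cat > kl.py <<'E'
from h import *
grab_frame('wrist')
import st
im,d,K,k1,E=grab('wrist'); W=cloud(d,K,k1,E); np.savez('w',im=im,W=W); z=W[...,2]
m=(z>.066)&(z<.092)&(W[...,0]>.5)&(W[...,0]<.68)&(W[...,1]>-.15)&(W[...,1]<-.03)
for q,p in comps(im,W,m,30): print('knob',q.tolist(),rect(p),'z',np.percentile(p[:,2],[5,50,95]).round(3))
E
python3 kl.py;python3 -c "
from h import *
go([641,-56.2,64],90,step=15)"
```

```text
44.25 [642.7 -51.5 124.9] 0.454 psi 89.1 F [-2.   1.6 -0.5] tilt(toolz) [-0.059  0.016] j [-0.2   0.22  1.61  0.    1.37 -0.18]
tilt rad/tan mrad -60.2 11.7 r 644.7
knob [315, 218, 19, 27, 414] (641.0, -55.0, 11.1, 11.9, 43.4) z [0.068 0.086 0.088]
[[-0.9,0.6,12.2,-0.1],[-0.9,0.6,12.2,-0.1],[-0.9,0.6,12.2,-0.1],[-0.9,0.6,12.2,-0.1],[-0.9,0.6,12.2,-0.1]]
```

>>> step_arm --pt "-0.8 0.7 12.5 0" --pt "-0.8 0.7 12.5 0" --pt "-0.8 0.7 12.5 0" --pt "-0.8 0.7 12 0" --pt "-0.5 0.7 10 0"

```text
time: 44.8
tool_pos: [0.6395, -0.0574, 0.0585]
tool_rot: [-0.027, 0.708, 0.705, -0.017]
contact_force: [-0.2, 0.4, -0.0]
gripper_width: 0.451
```

```bash
python3 hn.py 3; python3 -c "
from h import *
go([640.5,-55.5,63.5],90,n=1)"
```

```text
44.95 [639.3 -57.   58.8] 0.45 psi 89.8 F [ 0.3 -0.2 -0.7] tilt(toolz) [-0.064  0.015] j [-0.21  0.29  1.65  0.    1.27 -0.2 ]
tilt rad/tan mrad -64.6 9.7 r 641.9
[[1.6,0.9,-4.7,-0.2]]
```

>>> step_arm --pt "1.3 0.8 -4.5 0" --pt "0 0 0 0" --pt "0 0 0 0" --claw 21

```text
time: 45.25
tool_pos: [0.6422, -0.0561, 0.066]
tool_rot: [-0.026, 0.708, 0.706, -0.016]
contact_force: [0.2, -0.2, -0.5]
gripper_width: 0.211
```

```bash
cat >> h.py <<'E'
def garc(d1,psi1,z,n):
    T=toolT(state()); M=T[:3,:3]; p=T[:3,3]*1000; v=p[:2]-PIV; t=np.degrees(np.arctan2(v[1],-v[0]))+SY
    dp=(psi1-yaw(T)+180)%360-180; out=[]; print('catch',t.round(1),'r',np.hypot(*v).round(1))
    for i in range(n):
        k=np.array([*knob(t+(d1-t)*(i+1)/n),p[2]+(z-p[2])*(i+1)/n]); prev=np.array([*knob(t+(d1-t)*i/n),p[2]+(z-p[2])*i/n])
        if i==0: prev=p
        out.append([round(float(x),1) for x in (*(M.T@(k-prev)),-dp/n)]); M=M@R.from_euler('z',-dp/n,degrees=True).as_matrix()
    show(out)
E
python3 -c "
import st
from h import *
print(PIV); garc(0,172,63,14)"
```

```text
45.25 [642.2 -56.1  66. ] 0.211 psi 89.8 F [ 0.2 -0.2 -0.5] tilt(toolz) [-0.059  0.015] j [-0.2   0.28  1.64  0.    1.28 -0.2 ]
tilt rad/tan mrad -60.5 9.5 r 644.7
[ 638.78233005 -125.15860829]
catch 89.8 r 69.2
[[-0.2,-7.7,0.7,-5.9],[-0.2,-7.7,0.7,-5.9],[-0.2,-7.7,0.6,-5.9],[-0.3,-7.7,0.6,-5.9],[-0.4,-7.7,0.6,-5.9],[-0.5,-7.7,0.5,-5.9],[-0.5,-7.7,0.5,-5.9],[-0.6,-7.7,0.5,-5.9]]
[[-0.7,-7.7,0.4,-5.9],[-0.7,-7.7,0.4,-5.9],[-0.8,-7.7,0.3,-5.9],[-0.9,-7.7,0.3,-5.9],[-1.0,-7.7,0.2,-5.9],[-1.0,-7.6,0.2,-5.9]]
```

>>> step_arm --pt "-0.2 -7.7 0.7 -5.9" --pt "-0.2 -7.7 0.7 -5.9" --pt "-0.2 -7.7 0.6 -5.9" --pt "-0.3 -7.7 0.6 -5.9" --pt "-0.4 -7.7 0.6 -5.9"

```text
time: 45.75
tool_pos: [0.6085, -0.0645, 0.0691]
tool_rot: [-0.025, 0.496, 0.868, -0.006]
contact_force: [0.7, 1.2, -0.7]
gripper_width: 0.209
```

```bash
python3 -c "
import st
from h import *
garc(0,174,63,9)"
```

```text
45.75 [608.5 -64.5  69.1] 0.209 psi 120.5 F [ 0.7  1.2 -0.7] tilt(toolz) [-0.048  0.015] j [-0.23  0.2   1.73  0.    1.26 -0.76]
tilt rad/tan mrad -49.7 9.4 r 611.9
catch 60.4 r 67.8
[[1.3,-8.0,1.0,-5.9],[-0.0,-8.1,0.9,-5.9],[-0.2,-8.1,0.9,-5.9],[-0.3,-8.1,0.8,-5.9],[-0.4,-8.1,0.8,-5.9],[-0.5,-8.1,0.7,-5.9],[-0.6,-8.1,0.7,-5.9],[-0.7,-8.1,0.6,-5.9]]
[[-0.8,-8.0,0.6,-5.9]]
```

>>> step_arm --pt "1.3 -8 2.2 -5.9" --pt "0.2 -8 1.8 -5.9" --pt "0 -8 1.6 -5.9" --pt "-0.1 -8 1.5 -5.9" --pt "-0.2 -8 1.4 -5.9"

```text
time: 46.25
tool_pos: [0.5814, -0.0894, 0.0668]
tool_rot: [-0.02, 0.247, 0.969, 0.003]
contact_force: [-0.2, 0.9, 0.9]
gripper_width: 0.212
```

```bash
python3 -c "
import st
from h import *
garc(-1,175,63,4)"
```

```text
46.25 [581.4 -89.4  66.8] 0.212 psi 151.4 F [-0.2  0.9  0.9] tilt(toolz) [-0.037  0.016] j [-0.28  0.15  1.8   0.    1.23 -1.35]
tilt rad/tan mrad -39.3 9.8 r 588.2
catch 28.9 r 67.6
[[1.3,-8.9,1.0,-5.9],[-0.3,-9.0,0.9,-5.9],[-0.6,-9.0,0.9,-5.9],[-0.8,-9.0,0.8,-5.9]]
```

>>> step_arm --pt "1.3 -8 1.5 -5.9" --pt "0 -8 1.5 -5.9" --pt "-0.2 -8 1.2 -5.9" --pt "-0.4 -8 1 -5.9"

```text
time: 46.65
tool_pos: [0.5718, -0.1187, 0.0653]
tool_rot: [-0.016, 0.034, 0.999, 0.008]
contact_force: [0.4, 1.7, 0.6]
gripper_width: 0.207
```

```bash
python3 hn.py 2; python3 -c "
from h import *
garc(-3,176,63,2); print(knob(0))"
```

```text
46.75 [ 571.9 -119.4   65.2] 0.211 psi 175.8 F [-0.4 -0.4  0.8] tilt(toolz) [-0.031  0.016] j [-0.34  0.14  1.81  0.    1.22 -1.83]
tilt rad/tan mrad -33.2 8.9 r 584.2
catch 1.8 r 67.1
[[1.8,-2.9,1.1,-0.1],[-0.2,-2.9,1.1,-0.1]]
[ 569.88329979 -121.42717019]
```

>>> step_arm --pt "0.8 -2.5 0.5 0" --pt "0 -2.5 0.3 0" --pt "0 -2 0 0"

```text
time: 47.05
tool_pos: [0.5711, -0.1244, 0.0651]
tool_rot: [-0.015, 0.039, 0.999, 0.009]
contact_force: [0.3, 7.6, 1.4]
gripper_width: 0.211
```

```bash
python3 kl.py; python3 -c "
from h import *
garc(-3,176,63,2)"
```

```text
47.1 [ 571.2 -124.3   65.1] 0.206 psi 175.5 F [-0.2  5.4  1.1] tilt(toolz) [-0.029  0.02 ] j [-0.35  0.14  1.81  0.01  1.22 -1.84]
tilt rad/tan mrad -32.8 13.2 r 584.5
knob [272, 243, 35, 60, 778] (569.2, -135.1, 22.9, 14.1, 33.8) z [0.07  0.082 0.091]
knob [318, 243, 59, 60, 1614] (568.9, -115.9, 19.3, 22.8, 46.8) z [0.07  0.084 0.09 ]
catch -2.3 r 67.7
[[1.3,-0.5,1.1,-0.2],[-0.1,-0.4,1.0,-0.2]]
```

>>> step_arm --pt "0 0 0 0" --pt "0 0 0 0" --pt "0 0 -15 0" --pt "0 0 -30 0" --pt "10 0 -35 0" --pt "20 0 -35 0" --pt "20 0 -20 0" --pt "0 0 0 0" --claw 40

```text
time: 47.95
tool_pos: [0.5248, -0.1243, 0.2118]
tool_rot: [-0.014, 0.04, 0.999, 0.007]
contact_force: [1.1, -1.0, 0.1]
gripper_width: 0.4
```

```bash
grep -q . kl.py; python3 hn.py 3; python3 kl.py; python3 look.py | grep -v z.*0.2; python3 gl.py|grep dark; python3 -c "
from h import *
z=np.load('w.npz'); save('w4',z['im'])"
```

```text
48.1 [ 524.1 -123.5  206.5] 0.405 psi 175.4 F [ 0.  -0.6 -0.2] tilt(toolz) [-0.034  0.018] j [-0.37 -0.11  1.82  0.    1.48 -1.86]
tilt rad/tan mrad -37.1 9.5 r 538.5
48.15 [ 523.7 -123.3  205.3] 0.398 psi 175.4 F [-0.1  0.2 -1. ] tilt(toolz) [-0.036  0.019] j [-0.37 -0.11  1.82  0.    1.48 -1.86]
tilt rad/tan mrad -39.4 9.8 r 538.0
knob [322, 232, 13, 20, 210] (568.8, -121.0, 11.5, 11.1, 78.6) z [0.068 0.086 0.088]
48.25 [ 523.4 -123.1  204.5] 0.399 psi 175.4 F [-0.8 -0.2  0.1] tilt(toolz) [-0.038  0.019] j [-0.37 -0.11  1.82  0.    1.48 -1.86]
tilt rad/tan mrad -41.2 10.1 r 537.7
roof [277, 279, 88, 50, 3180] (655.8, -135.4, 100.1, 60.9, 86.5) z [0.048 0.049 0.05 ]
roof [208, 282, 40, 17, 412] (628.7, -234.9, 44.1, 18.8, 88.5) z [0.047 0.049 0.05 ]
knob [322, 234, 13, 19, 198] (568.8, -120.8, 11.2, 11.7, 85.1) z [0.07  0.086 0.088]
wood [210, 137, 146, 106, 8534] (525.6, -164.2, 155.5, 107.5, 86.9) z [0.024 0.031 0.039]
wood [205, 255, 26, 28, 356] (617.0, -248.7, 39.3, 10.4, 14.9) z [0.017 0.028 0.04 ]
dark [318, 138, 26, 39, 764] (494.6, -110.5, 25.9, 39.7, 86.9) z [0.029 0.03  0.031]
dark [218, 141, 30, 51, 1198] (495.6, -213.9, 26.0, 53.0, 87.2) z [0.028 0.03  0.031]
```

View pics/w4.png

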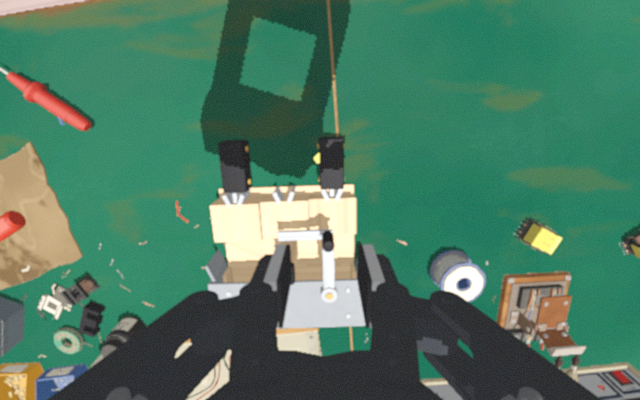

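The catch is shut: the knob is at px (328,240) and the hook lies across in front of the post. Both handles are at the rack face. I'll do a quick numeric check of their seating.

```bash
python3 - <<'E'
from h import *
z=np.load('w.npz'); P=z['W']*1000; I=z['im'].astype(int); a=np.radians(SY)
d=P[...,:2]-SO; x=d[...,0]*np.cos(a)+d[...,1]*np.sin(a); y=-d[...,0]*np.sin(a)+d[...,1]*np.cos(a); h=P[...,2]
for n,y0 in(('low',51.6),('tall',-51.7)):
    m=(abs(y-y0)<8)&(I.max(2)<85)&(h>27)&(h<33)&(x>-140)&(x<-60); print(n,np.percentile(x[m],[0.5,2,98,99.5]).round(1),'y',np.median(y[m]).round(1))
w=(abs(y)<75)&(h>2.5)&(h<6)&(x>-90)&(x<-60)&(I[...,0]-I[...,2]>40); print('wood face',np.percentile(x[w],[.5,2,5]).round(1))
b=(abs(y)<70)&(h>23)&(h<41)&(x>-70)&(x<-15)&(I[...,0]>150); print('block back',np.percentile(x[b],[98,99.5]).round(1))
s=state();print(s['time'],s['contact_force'])
im,dd,K,k1,E=grab('top'); W=cloud(dd,K,k1,E)
z0=np.load('top.npz'); df=np.abs(im.astype(int)-z0['im'].astype(int)).max(2)
for n,(u0,v0,u1,v1) in dict(reel=(312,166,342,196),ts=(280,186,302,206),tm=(218,180,248,204),white=(198,222,242,252)).items(): print(n,(df[v0:v1,u0:u1]>60).sum())
E
```

```text
low [-129.5 -129.3  -97.2  -82.4] y 51.9
tall [-129.5 -129.   -77.9  -77.1] y -51.9
wood face [-74.8 -74.7 -74.4]
block back [-24.1 -23. ]
48.45 [ 0.73107737  0.76300123 -0.05659801]
reel 0
ts 0
tm 0
white 0
```

```bash
python3 -c "
from plant import job_done; print(job_done())"
```

```text
the job is handed in; nothing more can be done
None
```

The job is done and handed in at about 48 s. I opened the catch, pulled the rack out, turned it end for end and slid it in until it met the sleeve's back wall. Then I pushed the two black gauges present, low and tall, into their matching slots and swung the catch shut; the middle gauge was absent.

Last checks before handing in:
- **Rack:** seated at the stop, slots facing out. This agrees with my measured sleeve position to about 1 mm.
- **Gauges:** the backs of both handles measured 54.3 to 54.5 mm from the rack face, against the 54 mm handle length. Both had met firm contact of about 12 N when pushed home.
- **Catch:** the knob is about 1 mm from its computed shut position, and it resisted with 7.6 N at the end of its swing.
- **Bystanders:** the transformers, the solder reel and the white look-alike showed no change in the top picture.

None of these last checks disagreed. Along the way the tool tilted by up to about 8°, and I corrected it. The first attempt to grip the pulled-out rack was off centre and moved it a few millimetres, so I gripped it again.

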